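# Stock the laundry pull-out tray and find where it binds

## Task

Put every hexagonal stain stick from the counter into the grey pull-out tray, each lying on a flat with its marked flat facing straight up. Then, by its knob, slide the loaded tray along its track, pushing the black rider clip ahead of it, until you feel it bind at the tight spot, without forcing it through; back the tray off so that a gap of about three centimetres is left between it and the clip, which stays there to mark the spot, and let go. Leave the other things on the counter alone.

Things in the scene. Friction and masses are not known exactly. Their poses are not given: they have to be found in the camera images.
- tray_in (a point): Centre of the inner floor of the grey pull-out tray, 25 mm above the counter. Axes: y along the track in the push direction (towards the clip), x across, z up. Inside 232 mm (y) by 142 mm (x), lip 8 mm high, 4 mm thick. Room for five sticks side by side, lying across the tray (along its x) at y = -92, -46, 0, +46 and +92 mm. Moves with the tray.
- tray_knob (a point): Point to grip on the tray's upright black square knob, 20 x 20 mm, sides along the tray's x and y, top 65 mm above the counter; the point is on its axis, 13 mm below its top, 160 mm behind the tray's centre (-y end). The knob stands on a tongue whose top is 25 mm above the counter.
- tray_nose (a point): Point on the outer face of the tray's leading (+y) lip, 120 mm ahead of the tray's centre and 45 mm to its +x side, 30 mm above the counter: it meets the clip. Same axes as tray_in.
- rider_face (a point): Point on the face of the black rider clip that looks at the tray, in line with tray_nose, same axes. The clip (24 mm across, 20 mm along the track, top 52 mm above the counter) rides on the far runner, slides with 0.6 N of friction, stays where it is left, is pushed ahead by the tray. The y distance from tray_nose to it is the gap.
- tray (a joint): Travel of the tray along its track in m: 0 at the robot's right, at most 0.18, growing in the push direction (tray's +y, to the robot's left). 1.2 N of friction; stays where it is left. Starts at 0 to 0.03.
- bind (a joint): How far (m) the clip is pressed into the tight spot: 0 until it gets there, then a springy 1.5 N per mm on top of sliding friction; past 0.010 (15 N) it is forced. Springs back when the tray is drawn off. The spot is hidden in the runner, at 0.09 to 0.15 of tray travel. Pressing it 1 to 6 mm (4 to 11 N at the knob) for half a second finds it.
- stick1: White hexagonal stain stick, 26 mm across flats (30 mm across edges), 60 mm long, about 60 g. Origin at its centre, 13 mm above what it lies flat on. x axis along its length, z axis out of the one flat that bears a thin black bar 34 x 9 mm (the mark). The mark starts one or two flats (60 or 120 degrees) away from up, either side. Four or five of the six sticks are present.
- stick2: White hexagonal stain stick, 26 mm across flats (30 mm across edges), 60 mm long, about 60 g. Origin at its centre, 13 mm above what it lies flat on. x axis along its length, z axis out of the one flat that bears a thin black bar 34 x 9 mm (the mark). The mark starts one or two flats (60 or 120 degrees) away from up, either side. Four or five of the six sticks are present.
- stick3: White hexagonal stain stick, 26 mm across flats (30 mm across edges), 60 mm long, about 60 g. Origin at its centre, 13 mm above what it lies flat on. x axis along its length, z axis out of the one flat that bears a thin black bar 34 x 9 mm (the mark). The mark starts one or two flats (60 or 120 degrees) away from up, either side. Four or five of the six sticks are present.
- stick4: White hexagonal stain stick, 26 mm across flats (30 mm across edges), 60 mm long, about 60 g. Origin at its centre, 13 mm above what it lies flat on. x axis along its length, z axis out of the one flat that bears a thin black bar 34 x 9 mm (the mark). The mark starts one or two flats (60 or 120 degrees) away from up, either side. Four or five of the six sticks are present.
- stick5: White hexagonal stain stick, 26 mm across flats (30 mm across edges), 60 mm long, about 60 g. Origin at its centre, 13 mm above what it lies flat on. x axis along its length, z axis out of the one flat that bears a thin black bar 34 x 9 mm (the mark). The mark starts one or two flats (60 or 120 degrees) away from up, either side. Four or five of the six sticks are present.
- stick6: White hexagonal stain stick, 26 mm across flats (30 mm across edges), 60 mm long, about 60 g. Origin at its centre, 13 mm above what it lies flat on. x axis along its length, z axis out of the one flat that bears a thin black bar 34 x 9 mm (the mark). The mark starts one or two flats (60 or 120 degrees) away from up, either side. Four or five of the six sticks are present.
- detergent: Bystander: white bottle, 72 mm across, 200 mm tall, origin under its centre. Leave alone.
- peg_jar: Bystander: lidded glass jar, 72 mm across, 100 mm tall, origin under its centre. Leave alone.
- sheet_box: Bystander: cardboard box 70 x 120 x 45 mm, origin under its centre. Leave alone.
Not all that is in view belongs to the job. What is shaped like the stick1 but blue or turquoise is not meant.

How it is judged:
On the way, in this order (a step that is already met when the one before it is completed fails the run):
1. every stick present lies in the tray with its marked flat up (angle between each of stick1, stick2, stick3, stick4, stick5, stick6's own z axis and vertical below 0.2 rad and x of stick1 in the frame of tray_in between -0.06 and 0.06 m and y of stick1 in the frame of tray_in between -0.108 and 0.108 m and z of stick1 in the frame of tray_in between 0.009 and 0.017 m and x of stick2 in the frame of tray_in between -0.06 and 0.06 m and y of stick2 in the frame of tray_in between -0.108 and 0.108 m and z of stick2 in the frame of tray_in between 0.009 and 0.017 m and x of stick3 in the frame of tray_in between -0.06 and 0.06 m and y of stick3 in the frame of tray_in between -0.108 and 0.108 m and z of stick3 in the frame of tray_in between 0.009 and 0.017 m and x of stick4 in the frame of tray_in between -0.06 and 0.06 m and y of stick4 in the frame of tray_in between -0.108 and 0.108 m and z of stick4 in the frame of tray_in between 0.009 and 0.017 m and x of stick5 in the frame of tray_in between -0.06 and 0.06 m and y of stick5 in the frame of tray_in between -0.108 and 0.108 m and z of stick5 in the frame of tray_in between 0.009 and 0.017 m and x of stick6 in the frame of tray_in between -0.06 and 0.06 m and y of stick6 in the frame of tray_in between -0.108 and 0.108 m and z of stick6 in the frame of tray_in between 0.009 and 0.017 m), for 0.3 s.
2. the tray, against the clip, has pressed it at least 1 mm into the tight spot (value of joint bind above 0.001 m and y of tray_nose in the frame of rider_face above -0.004 m), for 0.1 s.
3. the tray is backed off, 15 to 50 mm from the clip (y of tray_nose in the frame of rider_face between -0.05 and -0.015 m and value of joint bind below 0.0025 m), for 0.2 s.
At the end, for the whole second after the job is handed in: Every stick present lies at rest on the tray's floor, centre within the lips, marked flat up within 0.2 rad; the tray stands still 15 to 50 mm back from the rider clip and nothing presses into the tight spot (under 2.5 mm) (all of step 1 and all of step 3 and linear speed of each of stick1, stick2, stick3, stick4, stick5, stick6 below 0.02 m/s and velocity of joint tray between -0.01 and 0.01 m/s); the robot touches nothing.
It fails at once if the tight spot was forced (clip pressed more than 10 mm into it) (value of joint bind above 0.01 m).
It fails at once if a bystander (bottle, jar or box) was shifted by more than 3 cm or tipped (distance of any of detergent, peg_jar, sheet_box from where it was at the start of the episode above 0.03 m or angle between any of detergent, peg_jar, sheet_box's own z axis and vertical above 0.3 rad).
Of stick1, stick2, stick3, stick4, stick5, stick6 only 4 to 5 are there at a start; the rules pass over those that are not, and their reading is None.
At some moment in a run one of stick1, stick2, stick3, stick4, stick5, stick6 may be knocked a few centimetres aside while the robot is not near it.
Once in a run the grip may slacken for a moment while it holds something.
It also fails if it takes over 210 s, if anything falls off the work surface, if the arm or the gripper's body presses on something with over 40 N, if the wrist force passes 120 N, or if a joint passes its speed limit or range.

## Robot

A 7-joint arm with a two-finger parallel gripper is mounted at the origin on the work surface. World frame = base frame: x ahead of the robot, y to its left, z up, the work surface at z = 0. Lengths are in m, angles in rad, forces in N, time in s.
With the tool pointing down it reaches from about 0.425 to 0.875 m from the base axis. Payload 8.4 kg.
Tool frame: the origin (TCP) lies on the centre line of the jaws, within the pads' length; the fingertips stand 11 mm ahead of it and the grasp point (between the pads) lies 8 mm behind it; z points along the fingers, y is the line along which they close (so a half turn about z gives the same grasp; the last joint's range is limited). The gripper opens to 85 mm and grips with 20 to 120 N. Pads are 22 mm wide; open, the fingers measure 114 mm over their backs; the gripper's body (76 mm by 85 mm) begins 54 mm behind the grasp point. The pads swing forward as they close: fully open they stand 13 mm farther back than shut.
Start: joints at [1.067, 0.333, 0.04, 1.465, -0.013, 1.343, -0.059], TCP at [0.256, -0.597, 0.242] pointing down, gripper open.
Joint ranges: [-2.58, 2.58], [-0.38, 2.09], [-1.3, 1.39], [0.25, 2.4], [-1.5, 4.64], [0.08, 2.09], [-2.65, 2.65]. Speed limits (rad/s): [2.22, 2.22, 2.79, 2.79, 3.14, 3.14, 3.14].

## Interface

Orientations are given as a unit quaternion [w, x, y, z].
In Python, from workcell import env, viewer gives the robot as it stands. The module is installed in compiled form; this text tells all that it offers.
- The arm moves only by the tool arm_command, never from a script. Its argument "deltas" is text: rows parted by semicolons, each of 5 numbers parted by spaces: the opening, from 0 (shut) to 1 (fully open), then the shift along the tool's x, y, z as a fraction of full scale, then the turn about the tool's z as a fraction of full scale. In form: fingers x y z turn; .... A call has 1 to 12 rows; each row is the pose to reach, as a shift and turn from the pose commanded when the call began, along the tool's axes at that moment; what a row does not reach only later rows make up. Full scale, the value 1, is 150 mm for a shift and 90 degrees for a turn. A row lasts 1/10 s, in which the tool goes at most 50 mm and 8.59 degrees, less where a joint would pass 70% of its speed; a pose out of reach is approached as far as the arm can. A call with a number of a shift or a turn outside -1 to 1 is refused whole. A call with a gripper value outside its range is refused whole. The fingers move at their own pace and stop on an object; the grip force is fixed at half the most. Time passes only in rows, so rows that repeat a pose let the fingers close. It gives the time, the measured TCP pose, the force, the opening and the grip force at its end, in the units of the state.
- env.get_state(): the state, without advancing time (a new reading comes with each control period).
- viewer.get_image(name): name is "scene" or "top" or "wrist"; returns a dict with "pixels" (420x560x3 uint8, red, green, blue), "depth" (420x560 float32, m along the optical axis (not along the pixel's ray), 0 where there is no reading), "mtx" (3x3 intrinsics, pixels), "k1" (the pictures are not rectified: a ray, as slopes to the right and down, at radius r is drawn at 1 + k1 r^2 times it, then the intrinsics apply), "view" (4x4, takes a point from world to camera coordinates). Camera axes: x right, y down, z forward; pixel columns grow to the right and rows downward; lengths in m; the calibration is good to about 2 mm. A picture is of the moment at which its call begins.
- env.job_done(): hands the job in; it is judged then, once.
Trained networks look in a picture, given as the dict that the camera call returned (one of the last four; its "shot" number tells which), for a name from the list of things; names that differ only in an ending like _2 or _b are one class to them, and where a whole thing is asked for, a point or a joint stands for the part that bears it (a point fixed in the world has none). Each returns a list of dicts, best first, with "confidence" (0 to 1); they miss things now and then, are a little off and sometimes report something else, mostly with a low value. They report only what shows in the picture. A call takes as long as a camera call. They do not tell look-alikes from the thing itself.
- viewer.trace(picture, name): "mask" (420x560 bool, what is visible of it) and "xy" ([column, row] in pixels, amid what is visible of it).
- viewer.landmark_of(picture, name): "xy" ([column, row] in pixels: a listed point, or the origin of a listed thing).
The state is a dict: "time": time; "q": joint angles; "dq": joint speeds; "effort": joint torques, N m; "tcp_pos": TCP position; "tcp_rot": TCP orientation; "ft_force": force on the tool from outside, world axes, zero at the start; "ft_torque": the same for the moment, N m; "finger_gap": opening from 0.0 (shut) to 1.0 (fully open); "grasp_force": force on a finger pad.
Only numpy, scipy, OpenCV 4.12 (cv2) and the standard library are available. Lean on these libraries where they do the work, as an engineer would, in place of code of your own. Each camera call takes 0.05 s, during which the arm holds its last target. There are 200 camera calls.

## Working session

There is one attempt and no reset: what is moved stays moved. The work goes in short steps, Python scripts to look and compute and a tool call to move; the robot and the scene stay as the last step left them, time stands still between calls to the robot, and variables do not carry over. Pictures are saved under pics/ and viewed, at most 14 in all, crops included, and the job is handed in when it is done.

Besides the shell and the picture viewer there is one more tool, called after "Request:" by a JSON object that holds its "name" and its "arguments", one argument or row to a line. arm_command: Moves the arm, as the interface text tells. Shift numbers are shares of 150 mm and turn numbers shares of 90 degrees, none past 1 either way. Its arguments: {"type":"object","properties":{"deltas":{"type":"string"}},"required":["deltas"]}

```bash
mkdir -p pics; cat > h.py <<'E'
import numpy as np, cv2
from workcell import env, viewer
def img(n,save=None):
    p=viewer.get_image(n)
    if save: cv2.imwrite('pics/'+save,p['pixels'][:,:,::-1])
    return p
def rays(p,uv):
    uv=np.atleast_2d(np.array(uv,float)); M=p['mtx']
    d=np.stack([(uv[:,0]-M[0,2])/M[0,0],(uv[:,1]-M[1,2])/M[1,1]],1); s=d.copy()
    for _ in range(20): s=d/(1+p['k1']*(s**2).sum(1,keepdims=True))
    return np.c_[s,np.ones(len(s))]
def on_z(p,uv,z):
    r=rays(p,uv); V=np.array(p['view']); R,t=V[:3,:3],V[:3,3]
    c=-R.T@t; d=r@R
    return c+d*((z-c[2])/d[:,2])[:,None]
def by_depth(p,uv):
    uv=np.atleast_2d(np.array(uv)).astype(int); r=rays(p,uv)*p['depth'][uv[:,1],uv[:,0]][:,None]
    V=np.array(p['view']); return (r-V[:3,3])@V[:3,:3]
def proj(p,P):
    V=np.array(p['view']);c=np.atleast_2d(P)@V[:3,:3].T+V[:3,3];s=c[:,:2]/c[:,2:]
    s=s*(1+p['k1']*(s**2).sum(1,keepdims=True));M=p['mtx']
    return np.c_[s[:,0]*M[0,0]+M[0,2],s[:,1]*M[1,1]+M[1,2]]
def cloud(p):
    v,u=np.mgrid[0:420,0:560]; P=by_depth(p,np.c_[u.ravel(),v.ravel()]).reshape(420,560,3)
    P[p['depth']==0]=np.nan; return P
E
python3 - <<'E'
from h import *
np.set_printoptions(precision=4,suppress=True)
for n in('top','scene'):
    p=img(n,n+'0.png'); print(n,p['mtx'].tolist(),p['k1']);print(p['view'])
    for nm in ['stick1','detergent','peg_jar','sheet_box']:
        for d in viewer.trace(p,nm): print(nm,d['confidence'],np.array(d['xy']),d['mask'].sum(),by_depth(p,d['xy'])[0])
    for nm in ['tray_in','tray_knob','tray_nose','rider_face']:
        for d in viewer.landmark_of(p,nm): print(nm,d['confidence'],np.array(d['xy']),by_depth(p,d['xy'])[0])
s=env.get_state();print({k:np.round(v,4) for k,v in s.items()})
E
```

```text
top [[425.6805875716366, 0.0, 279.18489539054934], [0.0, 425.6805875716366, 210.40196042661395], [0.0, 0.0, 1.0]] -0.012071431524522303
[[-0.0205 -0.9998 -0.0085  0.0107]
 [-0.9828  0.0217 -0.1836  0.5123]
 [ 0.1838  0.0046 -0.983   1.4351]
 [ 0.      0.      0.      1.    ]]
stick1 0.69 [207.8 236.2] 155 [0.4314 0.2553 0.0214]
stick1 0.68 [342.6 229.4] 123 [ 0.4454 -0.2188  0.0253]
stick1 0.68 [379.7 202.1] 125 [ 0.5387 -0.3542  0.0265]
stick1 0.6 [302.9 227.8] 132 [ 0.4547 -0.0787  0.0309]
stick1 0.56 [339.3 253.9] 170 [ 0.3621 -0.2051  0.0207]
detergent 0.89 [135.5 214.1] 580 [0.493 0.47  0.143]
peg_jar 0.57 [154.9 165.7] 486 [0.6708 0.4265 0.1004]
sheet_box 0.83 [423.  180.3] 816 [ 0.6098 -0.5088  0.0489]
tray_in 0.94 [290.6 186.7] [ 0.6038 -0.0405  0.0274]
tray_knob 0.97 [335.9 180.1] [ 0.6124 -0.1969  0.0654]
tray_knob 0.31 [378.7 202.1] [ 0.2399 -0.007   1.5048]
tray_nose 0.89 [261.  169.7] [0.6694 0.0622 0.0262]
rider_face 0.56 [303.6 225.4] [ 0.4623 -0.0826  0.0271]
rider_face 0.4 [246.4 173.3] [0.649  0.1143 0.0505]
scene [[504.6093752376834, 0.0, 290.41069671136074], [0.0,
[... 833 characters left out ...]
ay_knob 0.75 [260.7 288.4] [ 0.6232 -0.2097  0.0641]
tray_nose 0.89 [345.  231.4] [0.6531 0.0895 0.0172]
rider_face 0.65 [207.7 257.4] [ 0.4263 -0.2115  0.0002]
{'time': np.float64(0.9), 'q': array([ 1.0668,  0.3331,  0.0399,  1.4654, -0.0134,  1.3433, -0.0585]), 'dq': array([ 0.0015,  0.0012, -0.0023, -0.    , -0.0018, -0.0008,  0.0018]), 'effort': array([ -0.0013, -65.8309,   1.3623, -40.5829,   0.0168,   0.0027,
         0.0001]), 'tcp_pos': array([ 0.256 , -0.5974,  0.2423]), 'tcp_rot': array([ 0.    ,  0.9796,  0.201 , -0.    ]), 'ft_force': array([-0.1844, -0.1791,  0.1169]), 'ft_torque': array([0.0232, 0.0091, 0.0162]), 'grasp_force': np.float64(0.0), 'finger_gap': np.float64(1.0012)}
```

```bash
python3 - <<'E'
import cv2
a=cv2.imread('pics/top0.png');cv2.imwrite('pics/t0c.png',cv2.resize(a[140:300,180:460],None,fx=2.85,fy=2.85,interpolation=cv2.INTER_CUBIC))
a=cv2.imread('pics/scene0.png');cv2.imwrite('pics/s0c.png',cv2.resize(a[120:410,100:460],None,fx=2.05,fy=2.05,interpolation=cv2.INTER_CUBIC))
E
```

```text
(no output)
```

View pics/t0c.png

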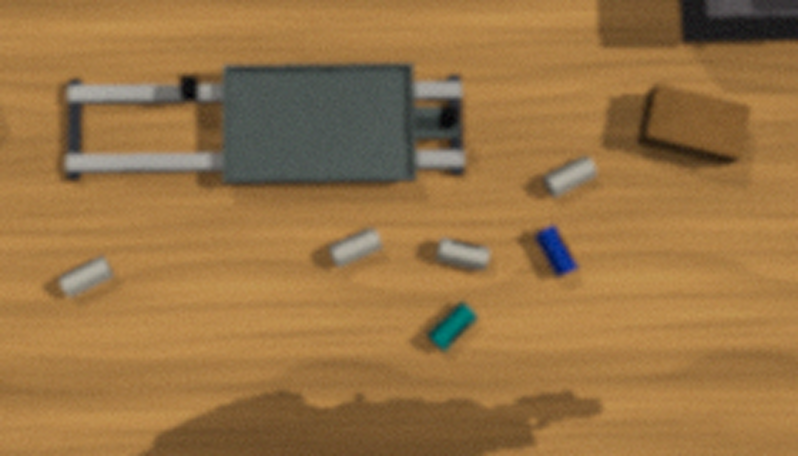

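View pics/s0c.png

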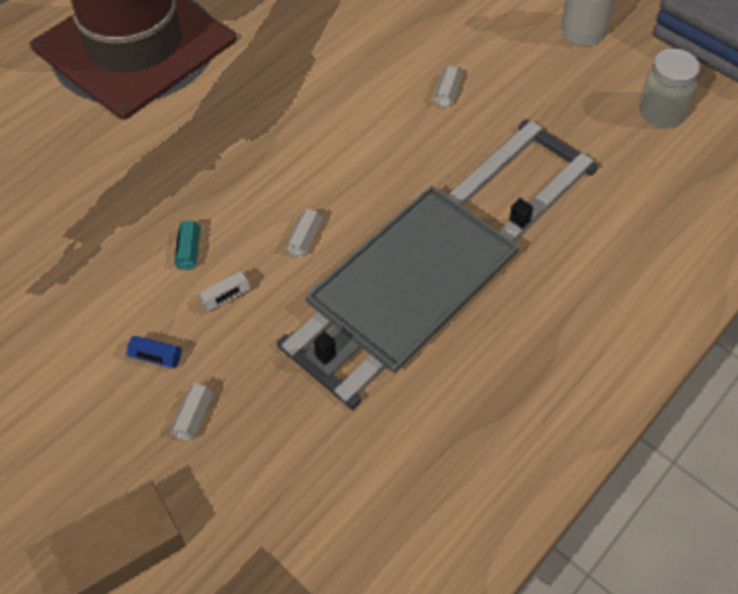

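```bash
cat >> h.py <<'E'
def pose(s=None):
    s=s or env.get_state(); q=s['tcp_rot']; return np.array(s['tcp_pos']), 2*np.arctan2(q[2],q[1])
def plan(x,y,z,yawdeg,frm=None):
    p,th=frm or pose(); d=np.array([x,y,z])-p; c,s=np.cos(th),np.sin(th)
    t=(np.degrees(th)-yawdeg+90)%180-90
    print('d',np.round([(d[0]*c+d[1]*s)/.15,(d[0]*s-d[1]*c)/.15,-d[2]/.15,t/90],3),'yaw',round(np.degrees(th),1))
E
python3 - <<'E'
from h import *
np.set_printoptions(precision=4,suppress=True)
p=img('top'); 
C=cloud(p)
for d in viewer.trace(p,'stick1'):
    m=d['mask']; P=C[m]; P=P[P[:,2]>0.018]; c=P[:,:2].mean(0); w,v=np.linalg.eigh(np.cov((P[:,:2]-c).T)); print('stick',d['xy'],c,'axis deg',np.degrees(np.arctan2(v[1,1],v[0,1]))%180,len(P),p['pixels'][m].mean(0))
for d in viewer.trace(p,'tray_in'):
    m=d['mask'].astype(np.uint8); P=C[d['mask']]; P=P[(abs(P[:,2]-.028)<.012)]
    print('tray',d['confidence'],m.sum(),cv2.minAreaRect(P[:,:2].astype(np.float32)))
w=img('wrist','w0.png'); V=w['view']; c=-V[:3,:3].T@V[:3,3]; tp,th=pose(); print('wristcam',c,tp,th,c-tp); print(V,w['mtx'],w['k1'])
cs,sn=np.cos(th),np.sin(th); R=np.array([[cs,sn,0],[sn,-cs,0],[0,0,-1]]); print('cam in tool',(c-tp)@R.T.T, 'cam axes in tool',V[:3,:3]@R)
a=cv2.imread('pics/top0.png');cv2.imwrite('pics/t0f.png',a)
E
```

```text
stick [380.5, 201.7] [ 0.5411 -0.3591] axis deg 116.8318321904675 117 [147.2138 139.1655 125.2069]
stick [301.6, 228.1] [ 0.4584 -0.0882] axis deg 111.2532988132549 108 [152.8976 145.8189 132.0394]
stick [335.1, 254.8] [ 0.3577 -0.2027] axis deg 133.37181455105917 119 [30.1646 96.6013 85.6772]
stick [343.5, 228.3] [ 0.4472 -0.2208] axis deg 76.86813126456656 114 [141.3442 132.1753 116.8896]
stick [210.1, 238.7] [0.4291 0.244 ] axis deg 113.9912234912232 114 [154.9313 148.0763 133.8092]
tray 0.58 2876 ((0.6154688596725464, -0.07308296859264374), (0.28590643405914307, 0.15302544832229614), 89.30815887451172)
tray 0.38 125 ((0.4468647539615631, -0.21964111924171448), (0.057154592126607895, 0.02619890682399273), 75.03305053710938)
wristcam [ 0.332  -0.5645  0.3743] [ 0.256  -0.5974  0.2423] 0.40474535482291807 [0.076  0.0329 0.132 ]
[[ 0.3938 -0.9192 -0.001  -0.6492]
 [-0.8696 -0.3729  0.3235 -0.043 ]
 [-0.2978 -0.1265 -0.9462  0.3816]
 [ 0.      0.      0.      1.    ]] [[344.3737   0.     283.9745]
 [  0.     344.3737 208.0221]
 [  0.       0.       1.    ]] -0.04567765157744005
cam in tool [ 0.0828 -0.0003 -0.132 ] cam axes in tool [[ 0.      1.      0.001 ]
 [-0.9462  0.0004 -0.3235]
 [-0.3235 -0.001   0.9462]]
```

View pics/top0.png

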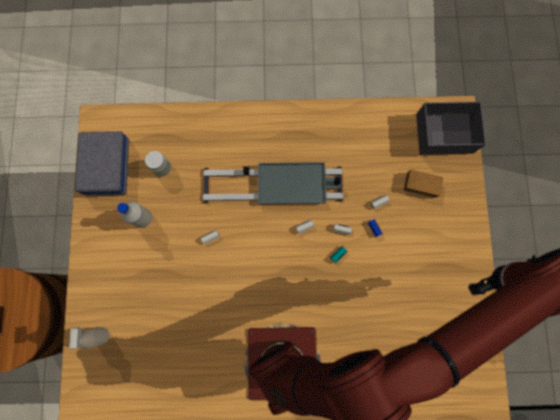

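Request:
{"name": "arm_command", "arguments": {
  "deltas": "1 0.93 -0.25 0 0; 1 0.93 -0.25 0 0; 1 0.93 -0.25 0 0; 1 0.93 -0.25 0 0"
}}

```text
time: 1.5
tcp_pos: [0.3765, -0.5024, 0.2425]
tcp_rot: [-0.001, 0.979, 0.206, 0.002]
ft_force: [0.4, 0.7, 0.0]
finger_gap: 0.995
grasp_force: 0.0
```

Request:
{"name": "arm_command", "arguments": {
  "deltas": "1 0.93 -0.25 0.2 0; 1 0.93 -0.25 0.2 0; 1 0.93 -0.25 0.2 0; 1 0.93 -0.25 0.2 0"
}}

```text
time: 1.9
tcp_pos: [0.4887, -0.4115, 0.2106]
tcp_rot: [-0.002, 0.979, 0.206, 0.001]
ft_force: [0.4, -0.3, -0.6]
finger_gap: 1.0
grasp_force: 0.0
```

Request:
{"name": "arm_command", "arguments": {
  "deltas": "1 0.93 -0.25 0.8 0; 1 0.93 -0.25 0.8 0; 1 0.93 -0.25 0.8 0; 1 0.93 -0.25 0.8 0; 1 0.93 -0.25 0.8 0"
}}

```text
time: 2.4
tcp_pos: [0.5978, -0.3232, 0.0877]
tcp_rot: [-0.003, 0.979, 0.204, -0.001]
ft_force: [0.9, 1.1, -0.2]
finger_gap: 1.001
grasp_force: 0.0
```

```bash
cat >> h.py <<'E'
def sticks(p,show=True):
    C=cloud(p); out=[]
    for d in viewer.trace(p,'stick1'):
        m=d['mask']; P=C[m]; col=np.median(p['pixels'][m],0); 
        if np.isnan(P).all(): continue
        z=np.nanpercentile(P[:,2],90); T=P[P[:,2]>z-.006]; c=T[:,:2].mean(0); w,v=np.linalg.eigh(np.cov((T[:,:2]-c).T))
        r=cv2.minAreaRect(T[:,:2].astype(np.float32)); ax=np.degrees(np.arctan2(v[1,1],v[0,1]))%180
        if show: print('stick conf %.2f'%d['confidence'],np.round(d['xy']),'c',c.round(4),'rect',np.round(r[0],4),np.round(sorted(r[1]),4),'ztop %.4f'%z,'axis %.1f'%ax,'n',len(T),'col',col.round())
        out.append((d,c,ax))
    return out
E
python3 - <<'E'
from h import *
print(pose(), env.get_state()['time'])
p=img('wrist','w1.png'); sticks(p)
E
```

```text
(array([ 0.59779566, -0.32322667,  0.08774065]), np.float64(0.4115901805593965)) 2.4
stick conf 0.82 [301. 309.] c [ 0.5458 -0.3589] rect [ 0.5448 -0.3594] [0.0205 0.0598] ztop 0.0269 axis 115.4 n 2434 col [155. 147. 132.]
stick conf 0.81 [219. 370.] c [ 0.4703 -0.3265] rect [ 0.4656 -0.3296] [0.0226 0.0262] ztop 0.0265 axis 159.2 n 556 col [23. 50. 95.]
stick conf 0.68 [ 67. 328.] c [ 0.459  -0.2074] rect [ 0.4537 -0.2109] [0.0218 0.037 ] ztop 0.0264 axis 91.8 n 800 col [160. 152. 137.]
```

View pics/w1.png

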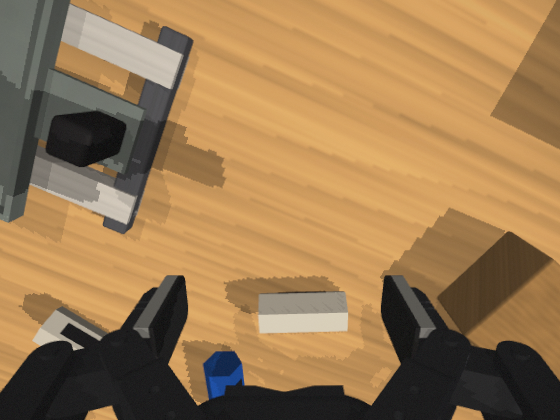

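```bash
python3 - <<'E'
import cv2,numpy as np
a=cv2.imread('pics/w1.png',0)
for r in range(286,298): print(r,a[r,254:352:6])
E
```

```text
286 [120 121 119 113 110 113 124 123 122 125 124 121 123 130 165 168 167]
287 [121 120 120 116 110 112 120 124 122 125 125 123 121 129 139 170 168]
288 [120 120 120 118 112 109 114 124 123 123 127 124 119 126 129 172 169]
289 [122 118 120 120 115 108 112 121 122 123 123 124 121 122 129 174 170]
290 [123 120 119 120 118 111 109 111 122 121 124 113 123 120 127 176 172]
291 [120 120 119 120 119 110  93  77  90  79  75  65  97 102  98 153 174]
292 [116 123 117 112  84  67  55  43  56  69  69  91 123 123 135 146 175]
293 [115 106  97 103  90  92 115 115 129 134 133 137 144 143 139 146 178]
294 [114 137 134 135 135 137 144 141 146 146 145 145 146 145 139 146 177]
295 [116 146 146 146 146 147 146 147 146 145 146 146 147 146 145 147 171]
296 [119 146 147 145 146 146 147 146 146 146 146 147 147 145 146 145 165]
297 [120 147 147 147 146 147 146 147 146 147 146 146 145 146 144 147 162]
```

Request:
{"name": "arm_command", "arguments": {
  "deltas": "0.55 -0.435 0.08 0.1 0.984; 0.55 -0.435 0.08 0.1 0.984; 0.55 -0.435 0.08 0.1 0.984; 0.55 -0.435 0.08 0.1 0.984; 0.55 -0.435 0.08 0.1 0.984; 0.55 -0.435 0.08 0.1 0.984; 0.55 -0.435 0.08 0.1 0.984; 0.55 -0.435 0.08 0.1 0.984; 0.55 -0.435 0.08 0.1 0.984; 0.55 -0.435 0.08 0.1 0.984; 0.55 -0.435 0.08 0.1 0.984; 0.55 -0.435 0.08 0.1 0.984"
}}

```text
time: 3.7
tcp_pos: [0.5404, -0.368, 0.0789]
tcp_rot: [0.0, 0.841, -0.541, 0.001]
ft_force: [-0.3, 0.5, -0.2]
finger_gap: 0.551
grasp_force: 0.0
```

```bash
python3 - <<'E'
from h import *
print(pose(), env.get_state()['q'], env.get_state()['finger_gap'])
p=img('wrist','w2.png'); o=sticks(p)
# finger tips in tool frame
C=cloud(p); tp,th=pose(); c,s=np.cos(th),np.sin(th); d=C-tp; T=np.stack([d[...,0]*c+d[...,1]*s,d[...,0]*s-d[...,1]*c,-d[...,2]],-1)
m=(abs(T[...,1])<.06)&(abs(T[...,0])<.02)&(T[...,2]<.02)&(T[...,2]>-.06)
P=T[m]; print(len(P)); print('L',P[P[:,1]<0].min(0),P[P[:,1]<0].max(0),'R',P[P[:,1]>0].min(0),P[P[:,1]>0].max(0))
plan(0.543,-0.360,0.014,-65.4)
E
```

```text
(array([ 0.54043416, -0.36801015,  0.07894465]), np.float64(-1.1436471214933839)) [ 0.40478232  0.4662723   0.16200548  1.63869634 -0.08339176  1.04124318
 -2.12265314] 0.550840926502279
stick conf 0.86 [271. 237.] c [ 0.544  -0.3625] rect [ 0.5432 -0.36  ] [0.0225 0.0602] ztop 0.0270 axis 116.1 n 3211 col [189. 179. 161.]
stick conf 0.80 [409. 309.] c [ 0.44   -0.3524] rect [ 0.4698 -0.3691] [0.0241 0.088 ] ztop 0.0258 axis 5.1 n 529 col [ 30.  73. 146.]
stick conf 0.41 [  9. 402.] c [ 0.6671 -0.169 ] rect [ 0.6327 -0.2561] [0.0176 0.2036] ztop 0.0333 axis 69.7 n 286 col [77. 80. 75.]
20285
L [-0.01303162 -0.05905361 -0.059994  ] [ 0.0181958  -0.0166996   0.00783455] R [-0.01332711  0.01887593 -0.05999759] [0.01778993 0.05996811 0.00834015]
d [-0.038 -0.035  0.43   0.   ] yaw -65.4
```

View pics/w2.png

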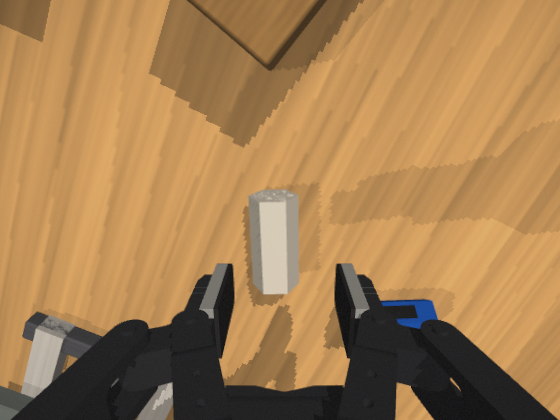

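Request:
{"name": "arm_command", "arguments": {
  "deltas": "0.55 -0.038 -0.035 0.3 0; 0.55 -0.038 -0.035 0.44 0; 0.55 -0.038 -0.035 0.44 0; 0.55 -0.038 0.0 0.44 0; 0.55 -0.038 0.025 0.44 0; 0.55 -0.038 0.045 0.42 0; 0.55 -0.038 0.065 0.4 0; 0.55 -0.038 0.085 0.38 0; 0.55 -0.038 0.095 0.365 0; 0.55 -0.038 0.095 0.365 0"
}}

```text
time: 4.8
tcp_pos: [0.5258, -0.3671, 0.0232]
tcp_rot: [0.0, 0.842, -0.54, 0.0]
ft_force: [0.4, 0.1, -0.2]
finger_gap: 0.551
grasp_force: 0.0
```

```bash
python3 - <<'E'
from h import *
print(pose(), env.get_state()['ft_force'])
p=img('wrist','w3.png'); o=sticks(p)
E
```

```text
(array([ 0.52577705, -0.36710104,  0.02321789]), np.float64(-1.1412140092896692)) [ 0.37984117  0.14541112 -0.22982778]
stick conf 0.79 [259. 274.] c [ 0.5352 -0.3664] rect [ 0.5347 -0.3633] [0.0249 0.0611] ztop 0.0297 axis 114.8 n 6404 col [189. 179. 161.]
```

View pics/w3.png

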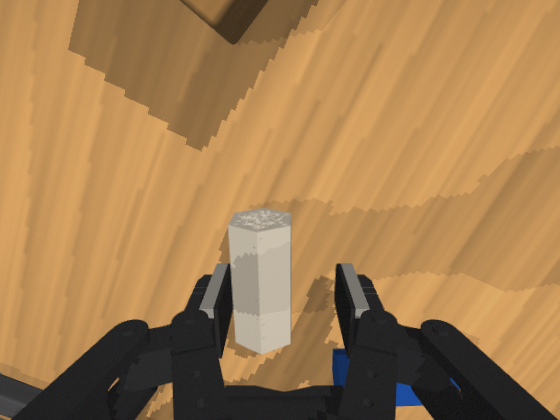

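Request:
{"name": "arm_command", "arguments": {
  "deltas": "0.55 0 0.02 -0.01 0; 0.55 0 0.03 -0.02 0; 0.55 0 0.03 -0.02 0; 0.55 0 0.03 0.075 0; 0.55 0 0.03 0.075 0; 0.55 0 0.05 0.055 0; 0.55 0 0.07 0.035 0; 0.55 0 0.09 0.015 0; 0.55 0 0.11 -0.005 0; 0.55 0 0.13 -0.015 0; 0.55 0 0.13 -0.015 0; 0.55 0 0.12 -0.2 0"
}}

```text
time: 6.1
tcp_pos: [0.507, -0.3729, 0.0494]
tcp_rot: [0.0, 0.842, -0.54, -0.003]
ft_force: [-0.2, 0.3, 0.6]
finger_gap: 0.548
grasp_force: 0.0
```

```bash
cat >> h.py <<'E'
def dark(p,o,k=0):
    # dark fraction and its centroid relative to the mask
    d,c,ax=o[k]; m=cv2.erode(d['mask'].astype(np.uint8),np.ones((3,3)))>0; g=p['pixels'].max(2); b=m&(g<70)
    v,u=np.nonzero(b); P=by_depth(p,np.c_[u,v]) if len(u) else np.zeros((1,3)); q=np.nanmedian(P,0); n=np.array([-np.sin(np.radians(ax)),np.cos(np.radians(ax))])
    print('dark px',b.sum(),'of',m.sum(),'at',q.round(4),'n-offset mm',((q[:2]-c)@n*1e3).round(1),'n',n.round(2))
E
python3 - <<'E'
from h import *
print(pose(), env.get_state()['ft_force'])
p=img('wrist','w4.png'); o=sticks(p); dark(p,o)
plan(*o[0][1],0.013,o[0][2]-90)
E
```

```text
(array([ 0.50696446, -0.37285132,  0.04942378]), np.float64(-1.1412325759217752)) [-0.23824429  0.2834264   0.59476828]
stick conf 0.79 [320. 341.] c [ 0.4651 -0.3326] rect [ 0.4754 -0.358 ] [0.0297 0.0781] ztop 0.0269 axis 21.5 n 1567 col [ 25.  58. 114.]
stick conf 0.78 [271. 244.] c [ 0.5149 -0.3756] rect [ 0.5139 -0.3729] [0.022 0.061] ztop 0.0274 axis 114.8 n 4413 col [167. 157. 142.]
dark px 333 of 2097 at [ 0.465  -0.3422  0.0199] n-offset mm -8.9 n [-0.37  0.93]
d [-0.386  0.161  0.285  0.035] yaw -65.4
```

```bash
python3 - <<'E'
from h import *
import h
p=img('wrist','w5.png'); o=sticks(p,0); o=[x for x in o if np.median(p['pixels'][x[0]['mask']],0)[0]>100]; dark(p,o)
c=o[0][1]; print(c,o[0][2]); plan(0.5139,-0.3729,0.03,o[0][2]-90+90)
E
```

```text
dark px 916 of 5623 at [ 0.5138 -0.374   0.027 ] n-offset mm -0.0 n [-0.91 -0.42]
[ 0.51454857 -0.37574711] 114.97039233711726
d [ 0.002 -0.028  0.155 -0.004] yaw -65.4
```

View pics/w4.png

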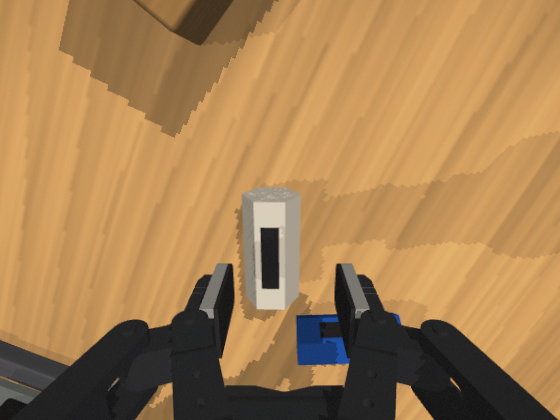

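Request:
{"name": "arm_command", "arguments": {
  "deltas": "0.85 0.2 -0.03 -0.55 -1; 0.85 0.2 -0.03 -0.55 -1; 0.85 0.2 -0.03 -0.55 -1; 0.85 0.2 -0.03 -0.55 -1; 0.85 0.2 -0.03 -0.55 -1; 0.85 0.2 -0.03 -0.55 -1; 0.85 0.2 -0.03 -0.55 -1; 0.85 0.2 -0.03 -0.55 -1; 0.85 0.2 -0.03 -0.55 -1; 0.85 0.2 -0.03 -0.55 -1; 0.85 0.2 -0.03 -0.55 -1; 0.85 0.2 -0.03 -0.55 -1"
}}

```text
time: 7.5
tcp_pos: [0.5256, -0.3994, 0.134]
tcp_rot: [-0.001, 0.977, 0.214, -0.0]
ft_force: [0.8, -0.4, -0.6]
finger_gap: 0.847
grasp_force: 0.0
```

```bash
cat >> h.py <<'E'
def white(p,o): return [x for x in o if np.median(p['pixels'][x[0]['mask']],0)[0]>100]
E
python3 - <<'E'
from h import *
print(pose())
p=img('wrist','w6.png'); o=sticks(p); C=cloud(p); dark(p,white(p,o))
g=p['pixels'].astype(int); b=(g[...,2]-g[...,0]>40)&(C[...,2]<.035)
P=C[b][:,:2]; print(b.sum(),cv2.minAreaRect(P.astype(np.float32)))
r=P-np.array([0.514,-0.373]); a=np.array([-.423,.906]); n=np.array([.906,.423])
A=r@a*1e3;N=r@n*1e3; print('a',np.percentile(A,[1,50,99]),'n',np.percentile(N,[1,50,99]))
for l in range(-50,40,5):
    k=(N>l)&(N<l+5); 
    if k.sum()>5: print(l,'amin',np.percentile(A[k],2))
E
```

```text
(array([ 0.52555299, -0.39939173,  0.13397848]), np.float64(0.43080123110141966))
stick conf 0.89 [174. 247.] c [ 0.4578 -0.3343] rect [ 0.4714 -0.3337] [0.0384 0.0935] ztop 0.0270 axis 18.4 n 1492 col [ 33.  79. 153.]
stick conf 0.80 [ 38. 197.] c [ 0.4508 -0.2246] rect [ 0.4505 -0.2221] [0.0227 0.061 ] ztop 0.0271 axis 73.5 n 2003 col [180. 170. 154.]
stick conf 0.66 [ 17. 275.] c [ 0.3741 -0.2202] rect [ 0.3701 -0.2162] [0.0228 0.0305] ztop 0.0268 axis 164.7 n 620 col [ 10. 111. 103.]
stick conf 0.55 [243. 203.] c [ 0.5148 -0.3728] rect [ 0.5142 -0.3728] [0.0218 0.0594] ztop 0.0273 axis 114.2 n 2124 col [157. 149. 134.]
dark px 500 of 2944 at [ 0.4594 -0.2244  0.0205] n-offset mm -8.2 n [-0.96  0.28]
3080 ((0.41878387331962585, -0.2739104628562927), (0.05213575065135956, 0.1721101552248001), 29.393930435180664)
a [ 45.68873872  66.18653841 209.22449015] n [-72.86070386 -48.08895012 -13.36769021]
-50 amin 45.652112315001446
-45 amin 45.41372997274832
-40 amin 45.818744354335315
-35 amin 45.851326667829206
-30 amin 46.021868629321474
-25 amin 46.07648032060906
-20 amin 46.45978599092739
-15 amin 47.83793282618365
```

```bash
python3 - <<'E'
from h import *
plan(0.516,-0.372,0.009,24.5)
E
```

```text
d [ 0.017 -0.193  0.835 -0.   ] yaw 24.5
```

Request:
{"name": "arm_command", "arguments": {
  "deltas": "0.85 0.017 -0.193 0.2 0; 0.85 0.017 -0.193 0.5 0; 0.85 0.017 -0.193 0.75 0; 0.85 0.017 -0.193 0.835 0; 0.85 0.017 -0.193 0.835 0; 0.6 0.017 -0.193 0.835 0; 0.6 0.017 -0.193 0.835 0; 0.6 0.017 -0.193 0.835 0; 0.6 0.017 -0.193 0.835 0; 0.6 0.017 -0.193 0.7 0; 0.6 0.017 -0.193 0.4 0; 0.6 0.017 -0.193 0.2 0"
}}

```text
time: 8.8
tcp_pos: [0.5168, -0.3726, 0.1081]
tcp_rot: [0.001, 0.977, 0.213, 0.001]
ft_force: [1.0, 0.6, 0.7]
finger_gap: 0.692
grasp_force: 65.4
```

```bash
python3 - <<'E'
from h import *
s=env.get_state(); print(pose(),s['finger_gap'],s['grasp_force'],s['ft_force'])
p=img('wrist','w7.png'); o=white(p,sticks(p)); 
C=cloud(p)
# tray: top view now
t=img('top','t2.png'); T=cloud(t)
for nm in ['tray_in','tray_knob','tray_nose','rider_face']:
    for q,n in((t,'top'),(img('scene','s2.png'),'scene')):
        for d in viewer.landmark_of(q,nm)[:1]: print(n,nm,d['confidence'],on_z(q,d['xy'],{'tray_in':.025,'tray_knob':.052,'tray_nose':.03,'rider_face':.03}[nm])[0].round(4))
# grey tray floor/lip fit: colour + height
g=t['pixels'].astype(int); m=(abs(T[...,2]-.028)<.012)&(g.max(2)<110)&(np.ptp(g,axis=2)<25)&(T[...,0]>.5)&(T[...,0]<.75)&(abs(T[...,1])<.25)
n,l,st,_=cv2.connectedComponentsWithStats(cv2.erode(m.astype(np.uint8),np.ones((5,5)))); k=1+st[1:,4].argmax(); P=T[l==k][:,:2]
print(st[k],cv2.minAreaRect(P.astype(np.float32)))
E
```

```text
(array([ 0.5168292 , -0.37260314,  0.10805765]), np.float64(0.4297423478909605)) 0.6923395901386353 65.43369237148518 [1.01615968 0.5545918  0.68629847]
stick conf 0.93 [284. 300.] c [ 0.5161 -0.3724] rect [ 0.5149 -0.3729] [0.0209 0.0591] ztop 0.1234 axis 114.6 n 6558 col [149. 141. 127.]
stick conf 0.92 [199. 254.] c [ 0.4678 -0.3284] rect [ 0.48   -0.3346] [0.0272 0.0653] ztop 0.0268 axis 173.6 n 882 col [ 31.  76. 146.]
stick conf 0.75 [ 48. 214.] c [ 0.4512 -0.2224] rect [ 0.4496 -0.2216] [0.0233 0.0608] ztop 0.0270 axis 75.0 n 2629 col [184. 174. 157.]
top tray_in 0.61 [ 0.6142 -0.0466  0.025 ]
scene tray_in 0.71 [ 0.6201 -0.0493  0.025 ]
top tray_knob 0.77 [ 0.6193 -0.2094  0.052 ]
scene tray_knob 0.64 [ 0.6213 -0.2099  0.052 ]
scene tray_nose 0.89 [0.6535 0.0845 0.03  ]Traceback (most recent call last):
  File "<stdin>", line 9, in <module>
ValueError: only the last four pictures can be asked about
```

View pics/w7.png

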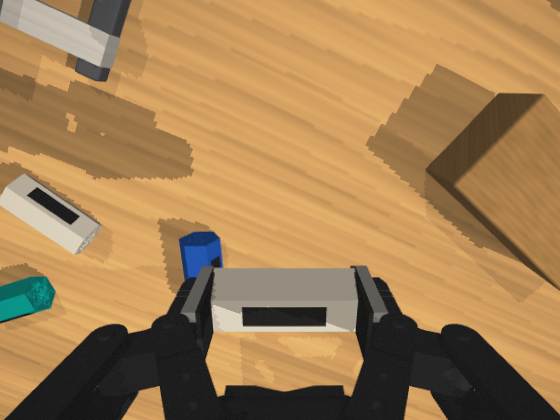

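```bash
python3 - <<'E'
from h import *
t=img('top','t3.png'); T=cloud(t); white(t,sticks(t))
g=t['pixels'].astype(int)
m=(abs(T[...,2]-.029)<.008)&(T[...,0]>.5)&(T[...,0]<.73)&(T[...,1]>-.2)&(T[...,1]<.12)
n,l,st,_=cv2.connectedComponentsWithStats(cv2.erode(m.astype(np.uint8),np.ones((7,7)))); k=1+st[1:,4].argmax(); P=T[l==k][:,:2]
print(st[k],cv2.minAreaRect(P.astype(np.float32)))
w=img('wrist')
E
cat > tray.py <<'E'
from h import *
def tray(p,verbose=True):
    # fit rectangle to tray top seen in top picture: dark-grey, height 20..40 mm
    C=cloud(p); return C
E
python3 - <<'E'
import cv2
a=cv2.imread('pics/t3.png');cv2.imwrite('pics/t3c.png',cv2.resize(a[90:390,60:500],None,fx=1.8,fy=1.8))
E
```

```text
stick conf 0.69 [303. 228.] c [ 0.4596 -0.09  ] rect [ 0.4588 -0.0886] [0.0226 0.0585] ztop 0.0291 axis 111.2 n 82 col [140. 132. 119.]
stick conf 0.53 [338. 254.] c [ 0.357  -0.2031] rect [ 0.3572 -0.2048] [0.0218 0.0597] ztop 0.0300 axis 134.2 n 87 col [ 12. 115. 103.]
stick conf 0.46 [209. 237.] c [0.4299 0.2452] rect [0.4301 0.2446] [0.0216 0.0585] ztop 0.0303 axis 115.4 n 74 col [142. 134. 122.]
stick conf 0.42 [342. 226.] c [ 0.4467 -0.2204] rect [ 0.4465 -0.2204] [0.0239 0.0596] ztop 0.0299 axis 78.4 n 87 col [165. 156. 140.]
[282 178   4   4   6] ((0.627062976360321, -0.01910509541630745), (0.007124212570488453, 0.01359395869076252), 56.889198303222656)
```

View pics/t3c.png

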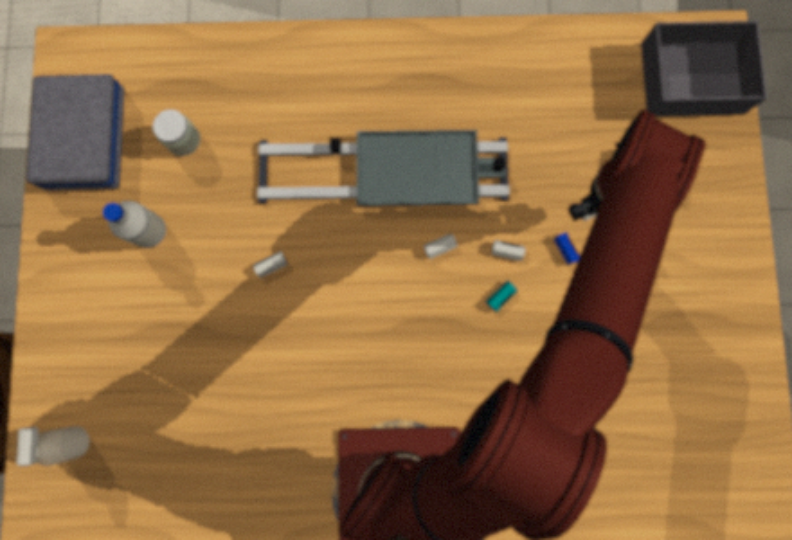

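```bash
cat > tray.py <<'E'
from h import *
def tray(p):
    g=p['pixels'].astype(int); m=((g[...,2]-g[...,0])>-3)&(g.max(2)<125)&(g.max(2)>35)
    v,u=np.nonzero(m); W=on_z(p,np.c_[u,v],.031); k=(W[:,0]>.5)&(W[:,0]<.74)&(W[:,1]>-.2)&(W[:,1]<.26)
    b=np.zeros((420,560),np.uint8); b[v[k],u[k]]=1; b=cv2.morphologyEx(b,cv2.MORPH_CLOSE,np.ones((9,9)))
    b=cv2.morphologyEx(b,cv2.MORPH_OPEN,np.ones((15,15)))
    n,l,st,_=cv2.connectedComponentsWithStats(b); k=1+st[1:,4].argmax(); c,_=cv2.findContours((l==k).astype(np.uint8),0,1)
    W=on_z(p,c[0][:,0],.031)[:,:2]; return cv2.minAreaRect(W.astype(np.float32)),st[k]
E
python3 - <<'E'
from tray import *
np.set_printoptions(precision=4,suppress=True)
t=img('top'); print(tray(t)); s=img('scene')
for p in(t,s):
    for nm,z in(('tray_in',.025),('tray_knob',.052),('tray_nose',.03),('rider_face',.03)):
        for d in viewer.landmark_of(p,nm)[:1]: print(nm,d['confidence'],on_z(p,d['xy'],z)[0])
E
```

```text
(((0.6144354939460754, -0.04783003777265549), (0.2365177869796753, 0.13959082961082458), 88.72187805175781), array([ 259,  164,   67,   39, 2580], dtype=int32))
tray_in 0.7 [ 0.6098 -0.0493  0.025 ]
tray_knob 0.75 [ 0.6187 -0.2041  0.052 ]
tray_nose 0.87 [0.6516 0.0633 0.03  ]
rider_face 0.63 [0.6575 0.1074 0.03  ]
tray_in 0.83 [ 0.619  -0.0452  0.025 ]
tray_knob 0.74 [ 0.6165 -0.199   0.052 ]
tray_nose 0.75 [0.6528 0.1106 0.03  ]
rider_face 0.69 [0.661  0.1093 0.03  ]
```

Request:
{"name": "arm_command", "arguments": {
  "deltas": "0.6 0.645 -0.62 -0.05 -0.727; 0.6 0.645 -0.62 -0.05 -0.727; 0.6 0.645 -0.62 -0.05 -0.727; 0.6 0.645 -0.62 -0.05 -0.727; 0.6 0.645 -0.62 -0.05 -0.727; 0.6 0.645 -0.62 -0.05 -0.727; 0.6 0.645 -0.62 -0.05 -0.727; 0.6 0.645 -0.62 -0.05 -0.727; 0.6 0.645 -0.62 -0.05 -0.727"
}}

```text
time: 11.0
tcp_pos: [0.5654, -0.2475, 0.1126]
tcp_rot: [-0.0, 0.706, 0.708, 0.0]
ft_force: [-0.5, -1.1, -0.9]
finger_gap: 0.687
grasp_force: 65.4
```

```bash
python3 - <<'E'
from h import *
s=env.get_state(); print(pose(),s['finger_gap'],s['grasp_force'])
plan(0.615,-0.123,0.035,90)
p=img('wrist','w8.png'); sticks(p)
E
```

```text
(array([ 0.56539977, -0.24750256,  0.11257557]), np.float64(1.5729681999877083)) 0.6871577431757571 65.4106537317594
d [0.829 0.332 0.517 0.001] yaw 90.1
stick conf 0.95 [138. 314.] c [ 0.4572 -0.3251] rect [ 0.4782 -0.2938] [0.0328 0.1465] ztop 0.0267 axis 49.3 n 887 col [ 24.  53. 103.]
stick conf 0.77 [282. 297.] c [ 0.5644 -0.2471] rect [ 0.5645 -0.2484] [0.0211 0.0586] ztop 0.1278 axis 0.1 n 6457 col [156. 147. 132.]
stick conf 0.75 [ 11. 174.] c [ 0.3785 -0.2181] rect [ 0.373  -0.2174] [0.0222 0.0232] ztop 0.0265 axis 86.1 n 646 col [ 10. 105.  96.]
stick conf 0.68 [124.   8.] c [ 0.4681 -0.1158] rect [ 0.4684 -0.1168] [0.0083 0.0211] ztop 0.0264 axis 10.4 n 314 col [160. 151. 134.]
```

View pics/w8.png

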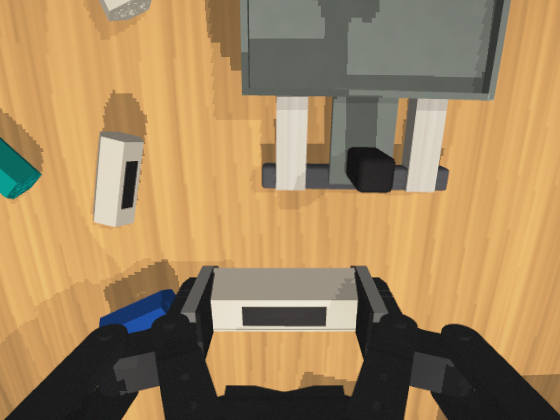

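```bash
python3 - <<'E'
from h import *
p=img('wrist')
print(on_z(p,[(242,95),(494,99),(504,0),(246,0)],.033), on_z(p,[(276,186),(305,190),(408,188),(436,192),(278,97),(306,97),(414,97),(447,97)],.02).round(4))
C=by_depth(p,[(370,156),(362,160),(300,40),(450,40),(292,140),(425,140)]); print(C.round(4))
g=p['pixels']; K=cloud(p); m=(g.max(2)<40)&(K[...,2]>.06)&(K[...,2]<.07)&(K[...,1]>-.235)&(K[...,1]<-.17)
print('knob',cv2.minAreaRect(K[m][:,:2].astype(np.float32)),m.sum())
E
```

```text
[[ 0.54016762 -0.16598707  0.033     ]
 [ 0.6904058  -0.1674771   0.033     ]
 [ 0.68721217 -0.11419203  0.033     ]
 [ 0.54415397 -0.11597574  0.033     ]] [[ 0.5593 -0.2248  0.02  ]
 [ 0.5789 -0.2277  0.02  ]
 [ 0.649  -0.2263  0.02  ]
 [ 0.6687 -0.2292  0.02  ]
 [ 0.5611 -0.1674  0.02  ]
 [ 0.5785 -0.1674  0.02  ]
 [ 0.6464 -0.1671  0.02  ]
 [ 0.6674 -0.1669  0.02  ]]
[[ 0.611  -0.1971  0.0611]
 [ 0.6058 -0.1984  0.0656]
 [ 0.5742 -0.1353  0.0252]
 [ 0.6626 -0.1345  0.025 ]
 [ 0.57   -0.1946  0.0161]
 [ 0.6582 -0.1944  0.0162]]
knob ((0.6137500405311584, -0.20629870891571045), (0.01916801929473877, 0.02019740268588066), 89.51905059814453) 528
```

Request:
{"name": "arm_command", "arguments": {
  "deltas": "0.6 0.4 0.2 0.1 0; 0.6 0.84 0.332 0.2 0; 0.6 0.84 0.332 0.2 0; 0.6 0.84 0.332 0.35 0; 0.6 0.84 0.332 0.47 0; 0.6 0.84 0.332 0.515 0; 0.6 0.84 0.332 0.515 0; 0.85 0.84 0.332 0.515 0; 0.85 0.84 0.332 0.515 0; 0.85 0.84 0.332 0.45 0; 0.85 0.84 0.332 0.2 0; 0.85 0.84 0.332 -0.1 0"
}}

```text
time: 12.35
tcp_pos: [0.6138, -0.1212, 0.1275]
tcp_rot: [-0.002, 0.707, 0.707, -0.001]
ft_force: [1.2, -0.1, 0.6]
finger_gap: 0.849
grasp_force: 0.0
```

```bash
python3 - <<'E'
from h import *
s=env.get_state(); print(pose(),s['finger_gap'],s['grasp_force'])
p=img('wrist','w9.png'); o=sticks(p)
for k in range(len(o)): dark(p,o,k)
E
```

```text
(array([ 0.61383367, -0.12116826,  0.12753409]), np.float64(1.571505492263956)) 0.8486376166686284 0.0
stick conf 0.95 [127. 409.] c [ 0.4663 -0.3171] rect [ 0.5152 -0.2367] [0.0324 0.2381] ztop 0.0263 axis 60.5 n 398 col [ 25.  57. 116.]
stick conf 0.79 [  9. 309.] c [ 0.3783 -0.2165] rect [ 0.3741 -0.2166] [0.02   0.0221] ztop 0.0261 axis 90.5 n 395 col [ 10. 109. 101.]
stick conf 0.70 [ 95. 308.] c [ 0.454  -0.2083] rect [ 0.4516 -0.2126] [0.0231 0.0438] ztop 0.0267 axis 78.3 n 1022 col [166. 157. 141.]
stick conf 0.66 [288. 222.] c [ 0.6146 -0.1222] rect [ 0.6147 -0.1233] [0.0214 0.0595] ztop 0.0522 axis 0.4 n 2607 col [167. 158. 142.]
dark px 0 of 632 at [0. 0. 0.] n-offset mm 562.0 n [-0.87  0.49]
dark px 22 of 916 at [ 0.3758 -0.2041  0.0098] n-offset mm 2.4 n [-1.   -0.01]
dark px 245 of 1591 at [ 0.4601 -0.2211  0.0203] n-offset mm -8.6 n [-0.98  0.2 ]
dark px 579 of 3269 at [ 0.6135 -0.124   0.0519] n-offset mm -1.7 n [-0.01  1.  ]
```

Request:
{"name": "arm_command", "arguments": {
  "deltas": "0.55 -0.664 -1 0 0.156; 0.55 -0.664 -1 0 0.156; 0.55 -0.664 -1 0.1 0.156; 0.55 -0.664 -1 0.2 0.156; 0.55 -0.664 -1 0.3 0.156; 0.55 -0.664 -1 0.3 0.156"
}}

```text
time: 13.05
tcp_pos: [0.4635, -0.2214, 0.0816]
tcp_rot: [-0.001, 0.789, 0.615, -0.001]
ft_force: [-1.0, 0.0, 0.1]
finger_gap: 0.552
grasp_force: 0.0
```

```bash
cat > look.py <<'E'
from h import *
import sys
s=env.get_state(); print('t',s['time'],'gap',s['finger_gap'].round(3),'F',np.round(s['ft_force'],1),'q7',s['q'][6].round(2),'pose',pose()[0].round(4))
p=img('wrist',sys.argv[1]+'.png'); o=white(p,sticks(p))
for k in range(len(o)): dark(p,o,k)
E
python3 look.py w10; python3 - <<'E'
from h import *
plan(0.4475,-.2208,.013,76)
E
```

```text
d [-0.022 -0.105  0.457 -0.001] yaw 75.9Traceback (most recent call last):
  File "look.py", line 3, in <module>
    s=env.get_state(); print('t',s['time'],'gap',s['finger_gap'].round(3),'F',np.round(s['ft_force'],1),'q7',s['q'][6].round(2),'pose',pose()[0].round(4))
                                                 ^^^^^^^^^^^^^^^^^^^^^
AttributeError: 'float' object has no attribute 'round'
```

```bash
sed -i "s/s\['finger_gap'\].round(3)/round(float(s['finger_gap']),3)/; s/s\['q'\]\[6\].round(2)/round(float(s['q'][6]),2)/" look.py
python3 look.py w10
```

```text
t 13.05 gap 0.552 F [-1.   0.   0.1] q7 0.04 pose [ 0.4635 -0.2214  0.0816]
stick conf 0.90 [232.  27.] c [ 0.4647 -0.1035] rect [ 0.4639 -0.0995] [0.0225 0.0369] ztop 0.0271 axis 129.0 n 2612 col [158. 149. 134.]
stick conf 0.81 [118. 243.] c [ 0.3607 -0.2019] rect [ 0.3599 -0.2032] [0.0219 0.0612] ztop 0.0269 axis 132.3 n 3129 col [ 10. 110.  97.]
stick conf 0.69 [514.  12.] c [ 0.5937 -0.1315] rect [ 0.597  -0.1334] [0.0101 0.0293] ztop 0.0514 axis 171.2 n 1062 col [170. 160. 145.]
stick conf 0.64 [261. 233.] c [ 0.4492 -0.2193] rect [ 0.4484 -0.2215] [0.0224 0.0608] ztop 0.0269 axis 75.8 n 3178 col [197. 186. 167.]
stick conf 0.59 [310. 372.] c [ 0.4575 -0.3272] rect [ 0.4691 -0.2816] [0.052  0.1326] ztop 0.0265 axis 17.7 n 1318 col [ 24.  53. 106.]
dark px 0 of 3583 at [0. 0. 0.] n-offset mm 296.2 n [-0.78 -0.63]
dark px 0 of 2275 at [0. 0. 0.] n-offset mm -39.2 n [-0.15 -0.99]
dark px 347 of 4239 at [ 0.4594 -0.2241  0.0199] n-offset mm -11.1 n [-0.97  0.25]
```

Request:
{"name": "arm_command", "arguments": {
  "deltas": "0.55 -0.025 -0.1 0.3 0; 0.55 -0.025 -0.1 0.457 0; 0.55 -0.025 -0.1 0.457 0; 0.55 -0.025 -0.14 0.457 0; 0.55 -0.025 -0.16 0.457 0; 0.55 -0.025 -0.18 0.437 0; 0.55 -0.025 -0.2 0.417 0; 0.55 -0.025 -0.22 0.397 0; 0.55 -0.025 -0.24 0.377 0; 0.55 -0.025 -0.26 0.367 0; 0.55 -0.025 -0.26 0.367 0; 0.55 -0.025 -0.25 0.15 0"
}}

```text
time: 14.35
tcp_pos: [0.4251, -0.2145, 0.0572]
tcp_rot: [-0.003, 0.788, 0.616, -0.001]
ft_force: [1.0, -0.3, 0.1]
finger_gap: 0.549
grasp_force: 0.0
```

```bash
python3 look.py w11
```

```text
t 14.35 gap 0.549 F [ 1.  -0.3  0.1] q7 0.06 pose [ 0.4251 -0.2145  0.0572]
stick conf 0.83 [312.  21.] c [ 0.465  -0.1082] rect [ 0.4657 -0.1046] [0.0227 0.0264] ztop 0.0271 axis 151.1 n 2255 col [157. 149. 134.]
stick conf 0.78 [400. 395.] c [ 0.4726 -0.3248] rect [ 0.4611 -0.2698] [0.0119 0.1322] ztop 0.0268 axis 98.4 n 288 col [ 56. 101. 183.]
stick conf 0.75 [158. 255.] c [ 0.358  -0.1985] rect [ 0.362  -0.2014] [0.0374 0.0631] ztop 0.0269 axis 134.2 n 3478 col [ 10. 113.  96.]
stick conf 0.59 [297. 246.] c [ 0.4326 -0.2152] rect [ 0.432  -0.2178] [0.0223 0.0607] ztop 0.0271 axis 75.8 n 4045 col [146. 137. 118.]
dark px 0 of 3076 at [0. 0. 0.] n-offset mm 129.7 n [-0.48 -0.88]
dark px 880 of 5674 at [ 0.4327 -0.2167  0.0269] n-offset mm -0.5 n [-0.97  0.24]
```

Request:
{"name": "arm_command", "arguments": {
  "deltas": "0.85 -0.008 0.05 0 -1; 0.85 -0.008 0.05 0 -1; 0.85 -0.008 0.05 0 -1; 0.85 -0.008 0.05 0 -1; 0.85 -0.008 0.05 0 -1; 0.85 -0.008 0.05 0 -1; 0.85 -0.008 0.05 0 -1; 0.85 -0.008 0.05 0 -1; 0.85 -0.008 0.05 0 -1; 0.85 -0.008 0.05 0 -1; 0.85 -0.008 0.05 0 -1; 0.85 -0.008 0.05 0 -1"
}}

```text
time: 15.65
tcp_pos: [0.4348, -0.2186, 0.0597]
tcp_rot: [-0.0, 0.121, 0.993, 0.0]
ft_force: [-0.0, -0.8, 0.4]
finger_gap: 0.851
grasp_force: 0.0
```

```bash
python3 - <<'E'
from h import *
print(env.get_state()['q'][6]); plan(0.432,-0.2178,0.009,165.8)
E
```

```text
1.5822435402414141
d [0.019 0.001 0.338 0.003] yaw 166.1
```

Request:
{"name": "arm_command", "arguments": {
  "deltas": "0.85 0.019 0 0.2 0; 0.85 0.019 0 0.32 0; 0.85 0.019 0 0.338 0; 0.85 0.019 0 0.338 0; 0.6 0.019 0 0.338 0; 0.6 0.019 0 0.338 0; 0.6 0.019 0 0.338 0; 0.6 0.019 0 0.338 0; 0.6 0.019 0 0.2 0; 0.6 0.019 0 -0.1 0; 0.6 0.019 0 -0.35 0; 0.6 0.019 0 -0.35 0"
}}

```text
time: 16.85
tcp_pos: [0.4351, -0.2192, 0.1178]
tcp_rot: [0.004, 0.122, 0.993, -0.002]
ft_force: [1.6, -0.3, -0.4]
finger_gap: 0.695
grasp_force: 64.6
```

```bash
python3 look.py w12; python3 - <<'E'
from h import *
plan(0.6147,-0.0715,0.035,90)
E
```

```text
t 16.85 gap 0.695 F [ 1.6 -0.3 -0.4] q7 1.63 pose [ 0.4351 -0.2192  0.1178]
stick conf 0.94 [282. 294.] c [ 0.4315 -0.2183] rect [ 0.4325 -0.2186] [0.0205 0.0592] ztop 0.1343 axis 76.0 n 6746 col [132. 125. 113.]
stick conf 0.76 [435. 410.] c [ 0.6241 -0.1358] rect [ 0.5459 -0.1516] [0.0078 0.1826] ztop 0.0477 axis 11.8 n 110 col [188. 177. 160.]
stick conf 0.74 [141. 265.] c [ 0.4463 -0.3349] rect [ 0.4478 -0.3358] [0.0217 0.0599] ztop 0.0268 axis 26.5 n 2071 col [ 31.  62. 111.]
stick conf 0.56 [471. 200.] c [ 0.4567 -0.0892] rect [ 0.4578 -0.089 ] [0.021  0.0609] ztop 0.0271 axis 112.7 n 2437 col [178. 168. 151.]
dark px 1608 of 9066 at [ 0.4341 -0.2188  0.1341] n-offset mm -2.6 n [-0.97  0.24]
dark px 0 of 121 at [0. 0. 0.] n-offset mm 260.4 n [-0.2   0.98]
dark px 0 of 3177 at [0. 0. 0.] n-offset mm 387.1 n [-0.92 -0.39]
d [-0.941  1.244  0.524  0.844] yaw 166.0
```

Request:
{"name": "arm_command", "arguments": {
  "deltas": "0.6 -0.5 1 0 0.844; 0.6 -0.5 1 0 0.844; 0.6 -0.5 1 0 0.844; 0.6 -0.5 1 0 0.844; 0.6 -0.5 1 0 0.844; 0.6 -0.5 1 0 0.844; 0.6 -0.5 1 0 0.844; 0.6 -0.5 1 0 0.844; 0.6 -0.5 1 0 0.844; 0.6 -0.5 1 0 0.844"
}}

```text
time: 17.95
tcp_pos: [0.5401, -0.0903, 0.1109]
tcp_rot: [-0.001, 0.709, 0.706, -0.001]
ft_force: [0.3, -0.1, 0.2]
finger_gap: 0.688
grasp_force: 64.7
```

```bash
python3 - <<'E'
from h import *
s=env.get_state(); print(s['finger_gap'],s['grasp_force']); plan(0.6147,-0.0725,0.035,90)
E
```

```text
0.6881431544079211 64.66722724411021
d [ 0.121  0.497  0.506 -0.003] yaw 89.7
```

Request:
{"name": "arm_command", "arguments": {
  "deltas": "0.6 0.12 0.5 0.1 0; 0.6 0.12 0.5 0.2 0; 0.6 0.12 0.5 0.35 0; 0.6 0.12 0.5 0.46 0; 0.6 0.12 0.5 0.506 0; 0.6 0.12 0.5 0.506 0; 0.85 0.12 0.5 0.506 0; 0.85 0.12 0.5 0.506 0; 0.85 0.12 0.5 0.45 0; 0.85 0.12 0.5 0.2 0; 0.85 0.12 0.5 -0.1 0; 0.85 0.12 0.5 -0.1 0"
}}

```text
time: 19.15
tcp_pos: [0.6198, -0.0724, 0.1349]
tcp_rot: [0.004, 0.707, 0.707, 0.003]
ft_force: [1.5, 0.0, -1.0]
finger_gap: 0.846
grasp_force: 0.0
```

```bash
python3 look.py w13
```

```text
t 19.15 gap 0.846 F [ 1.5  0.  -1. ] q7 -0.09 pose [ 0.6198 -0.0724  0.1349]
stick conf 0.89 [ 14. 348.] c [ 0.374  -0.2128] rect [ 0.37   -0.2125] [0.0207 0.0333] ztop 0.0264 axis 117.2 n 610 col [10. 87. 80.]
stick conf 0.87 [277. 278.] c [ 0.6146 -0.1213] rect [ 0.6144 -0.1222] [0.0196 0.0592] ztop 0.0519 axis 179.8 n 2052 col [165. 156. 140.]
stick conf 0.58 [ 84. 225.] c [ 0.462  -0.0863] rect [ 0.4615 -0.0876] [0.0208 0.0598] ztop 0.0269 axis 111.6 n 1998 col [169. 160. 144.]
stick conf 0.55 [277. 214.] c [ 0.6144 -0.071 ] rect [ 0.6142 -0.0723] [0.0218 0.0596] ztop 0.0522 axis 0.0 n 2523 col [166. 156. 140.]
dark px 460 of 2725 at [ 0.6149 -0.1243  0.0517] n-offset mm 3.0 n [-0. -1.]
dark px 1 of 2647 at [ 0.4787 -0.0971  0.0115] n-offset mm -11.5 n [-0.93 -0.37]
dark px 541 of 3243 at [ 0.6145 -0.0721  0.052 ] n-offset mm -1.2 n [-0.  1.]
```

```bash
python3 - <<'E'
import cv2,numpy as np
a=cv2.imread('pics/w13.png').max(2); cv2.imwrite('pics/w13c.png',cv2.resize(cv2.imread('pics/w13.png')[185:265,40:130],None,fx=6,fy=6,interpolation=cv2.INTER_NEAREST))
v,u=np.nonzero(a[190:262,45:125]<85); print(len(u)); print(np.c_[u+45,v+190][::4].tolist())
E
```

```text
42
[[88, 198], [90, 202], [92, 205], [95, 209], [97, 212], [98, 215], [100, 218], [102, 221], [103, 224], [106, 227], [108, 232]]
```

View pics/w13c.png

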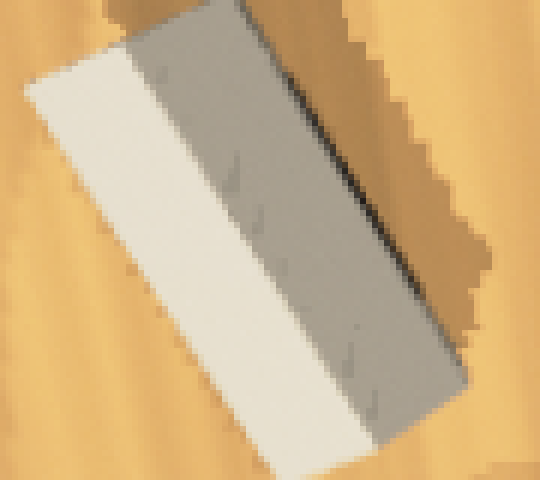

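Request:
{"name": "arm_command", "arguments": {
  "deltas": "0.5 -0.1 -1 0 -0.239; 0.5 -0.1 -1 0 -0.239; 0.5 -0.1 -1 0.1 -0.239; 0.5 -0.1 -1 0.25 -0.239; 0.5 -0.1 -1 0.4 -0.239; 0.5 -0.1 -1 0.4 -0.239"
}}

```text
time: 19.85
tcp_pos: [0.4632, -0.0875, 0.0648]
tcp_rot: [-0.003, 0.562, 0.827, -0.001]
ft_force: [-0.3, 1.1, 0.4]
finger_gap: 0.504
grasp_force: 0.0
```

```bash
python3 look.py w14;python3 - <<'E'
from h import *
plan(0.4595,-.088,.013,111.5)
E
```

```text
t 19.85 gap 0.504 F [-0.3  1.1  0.4] q7 0.37 pose [ 0.4632 -0.0875  0.0648]
stick conf 0.80 [518. 319.] c [ 0.5971 -0.0713] rect [ 0.6042 -0.0721] [0.0226 0.0428] ztop 0.0518 axis 175.0 n 2036 col [120. 114. 104.]
stick conf 0.80 [ 65. 328.] c [ 0.3543 -0.1932] rect [ 0.3846 -0.1576] [0.0443 0.1244] ztop 0.0266 axis 99.5 n 2034 col [10. 79. 74.]
stick conf 0.57 [281. 242.] c [ 0.4585 -0.0861] rect [ 0.4594 -0.0888] [0.0222 0.0609] ztop 0.0268 axis 112.9 n 3781 col [185. 160. 144.]
dark px 419 of 3596 at [ 0.606  -0.0729  0.0518] n-offset mm 0.8 n [-0.09 -1.  ]
dark px 0 of 5322 at [0. 0. 0.] n-offset mm 389.0 n [-0.92 -0.39]
d [ 0.011 -0.04   0.363  0.001] yaw 111.6
```

Request:
{"name": "arm_command", "arguments": {
  "deltas": "0.5 0.008 -0.043 0.2 0; 0.5 0.008 -0.043 0.355 0; 0.5 0.008 -0.043 0.355 0; 0.5 0.008 -0.07 0.355 0; 0.5 0.008 -0.09 0.355 0; 0.5 0.008 -0.11 0.335 0; 0.5 0.008 -0.13 0.315 0; 0.5 0.008 -0.15 0.295 0; 0.5 0.008 -0.17 0.275 0; 0.5 0.008 -0.19 0.265 0; 0.5 0.008 -0.19 0.265 0; 0.5 0.008 -0.18 0.355 0"
}}

```text
time: 21.15
tcp_pos: [0.4418, -0.0969, 0.0151]
tcp_rot: [0.001, 0.562, 0.827, 0.0]
ft_force: [0.5, 0.3, -0.1]
finger_gap: 0.502
grasp_force: 0.0
```

Request:
{"name": "arm_command", "arguments": {
  "deltas": "0.5 0 0 0 0; 0.5 0 -0.01 0 0; 0.5 0 -0.03 -0.02 0; 0.5 0 -0.05 -0.04 0; 0.5 0 -0.07 -0.06 0; 0.5 0 -0.09 -0.08 0; 0.5 0 -0.11 -0.09 0; 0.5 0 -0.11 -0.09 0; 0.5 0 -0.09 -0.3 0; 0.5 0 -0.09 -0.3 0"
}}

```text
time: 22.15
tcp_pos: [0.4303, -0.1015, 0.0621]
tcp_rot: [0.002, 0.562, 0.827, 0.001]
ft_force: [0.5, 0.7, 1.0]
finger_gap: 0.497
grasp_force: 0.0
```

```bash
python3 look.py w15
```

```text
t 22.15 gap 0.497 F [0.5 0.7 1. ] q7 0.44 pose [ 0.4303 -0.1015  0.0621]
stick conf 0.95 [102. 316.] c [ 0.345  -0.1858] rect [ 0.3601 -0.1565] [0.0206 0.0928] ztop 0.0265 axis 66.4 n 920 col [10. 79. 74.]
stick conf 0.93 [283. 240.] c [ 0.4279 -0.098 ] rect [ 0.4288 -0.1007] [0.0223 0.061 ] ztop 0.0271 axis 111.7 n 3865 col [165. 155. 139.]
stick conf 0.91 [537. 379.] c [ 0.5957 -0.1193] rect [ 0.5491 -0.1007] [0.0171 0.1503] ztop 0.0517 axis 157.2 n 990 col [130. 124. 111.]
stick conf 0.80 [552. 312.] c [ 0.5845 -0.081 ] rect [ 0.5849 -0.0807] [0.0084 0.0184] ztop 0.0409 axis 94.3 n 304 col [93. 88. 79.]
dark px 875 of 5397 at [ 0.4288 -0.0996  0.0268] n-offset mm -0.2 n [-0.93 -0.37]
dark px 221 of 1880 at [ 0.6049 -0.1241  0.0518] n-offset mm 0.9 n [-0.39 -0.92]
```

Request:
{"name": "arm_command", "arguments": {
  "deltas": "0.85 0.01 -0.007 0 1; 0.85 0.01 -0.007 0 1; 0.85 0.01 -0.007 0 1; 0.85 0.01 -0.007 0 1; 0.85 0.01 -0.007 0 1; 0.85 0.01 -0.007 0 1; 0.85 0.01 -0.007 0 1; 0.85 0.01 -0.007 0 1; 0.85 0.01 -0.007 0 1; 0.85 0.01 -0.007 0 1; 0.85 0.01 -0.007 0 1; 0.85 0.01 -0.007 0 1"
}}

```text
time: 23.45
tcp_pos: [0.4259, -0.1002, 0.0585]
tcp_rot: [-0.0, 0.982, 0.187, -0.001]
ft_force: [-0.2, 0.4, -0.3]
finger_gap: 0.845
grasp_force: 0.0
```

```bash
python3 - <<'E'
from h import *
print(env.get_state()['q'][6]); plan(0.4287,-0.1005,0.009,21.7)
E
```

```text
-1.117459896014045
d [ 0.017  0.009  0.33  -0.002] yaw 21.5
```

Request:
{"name": "arm_command", "arguments": {
  "deltas": "0.85 0.017 0.009 0.2 0; 0.85 0.017 0.009 0.31 0; 0.85 0.017 0.009 0.33 0; 0.85 0.017 0.009 0.33 0; 0.6 0.017 0.009 0.33 0; 0.6 0.017 0.009 0.33 0; 0.6 0.017 0.009 0.33 0; 0.6 0.017 0.009 0.33 0; 0.6 0.017 0.009 0.2 0; 0.6 0.017 0.009 -0.1 0; 0.6 0.017 0.009 -0.35 0; 0.6 0.017 0.009 -0.35 0"
}}

```text
time: 24.65
tcp_pos: [0.4324, -0.1012, 0.1169]
tcp_rot: [0.002, 0.982, 0.187, 0.004]
ft_force: [0.2, 0.2, -1.1]
finger_gap: 0.689
grasp_force: 64.8
```

```bash
python3 look.py w16; python3 - <<'E'
from h import *
plan(0.6147,-0.0215,0.035,90)
E
```

```text
t 24.65 gap 0.689 F [ 0.2  0.2 -1.1] q7 -1.08 pose [ 0.4324 -0.1012  0.1169]
stick conf 0.74 [548. 300.] c [ 0.4396 -0.3309] rect [ 0.4433 -0.3277] [0.0099 0.0609] ztop 0.0244 axis 29.2 n 736 col [20. 46. 92.]
stick conf 0.71 [283. 295.] c [ 0.4346 -0.0999] rect [ 0.4335 -0.1003] [0.0208 0.0591] ztop 0.1332 axis 111.6 n 6737 col [140. 133. 120.]
stick conf 0.68 [432.   2.] c [ 0.5848 -0.1336] rect [ 0.5846 -0.1335] [0.0044 0.0138] ztop 0.0438 axis 99.0 n 137 col [84. 80. 72.]
stick conf 0.62 [341. 342.] c [ 0.3481 -0.1877] rect [ 0.3474 -0.1884] [0.0209 0.0209] ztop 0.0268 axis 137.0 n 597 col [10. 99. 91.]
dark px 1600 of 9111 at [ 0.432  -0.1008  0.133 ] n-offset mm 2.7 n [-0.93 -0.37]
d [ 1.341 -0.039  0.518 -0.76 ] yaw 21.6
```

Request:
{"name": "arm_command", "arguments": {
  "deltas": "0.6 0.8 -0.02 0 -0.76; 0.6 0.8 -0.02 0 -0.76; 0.6 0.8 -0.02 0 -0.76; 0.6 0.8 -0.02 0 -0.76; 0.6 0.8 -0.02 0 -0.76; 0.6 0.8 -0.02 0 -0.76; 0.6 0.8 -0.02 0 -0.76; 0.6 0.8 -0.02 0 -0.76; 0.6 0.8 -0.02 0 -0.76; 0.6 0.8 -0.02 0 -0.76"
}}

```text
time: 25.75
tcp_pos: [0.5392, -0.0537, 0.1107]
tcp_rot: [-0.001, 0.709, 0.705, -0.0]
ft_force: [-0.0, 1.4, -0.3]
finger_gap: 0.69
grasp_force: 64.7
```

```bash
python3 - <<'E'
from h import *
s=env.get_state(); print(s['finger_gap'],s['grasp_force']); plan(0.6147,-0.0215,0.035,90)
E
```

```text
0.6904815386327664 64.73654725268275
d [ 0.217  0.503  0.505 -0.003] yaw 89.7
```

Request:
{"name": "arm_command", "arguments": {
  "deltas": "0.6 0.217 0.5 0.1 0; 0.6 0.217 0.5 0.2 0; 0.6 0.217 0.5 0.35 0; 0.6 0.217 0.5 0.46 0; 0.6 0.217 0.5 0.505 0; 0.6 0.217 0.5 0.505 0; 0.85 0.217 0.5 0.505 0; 0.85 0.217 0.5 0.505 0; 0.85 0.217 0.5 0.45 0; 0.85 0.217 0.5 0.2 0; 0.85 0.217 0.5 -0.1 0; 0.85 0.217 0.5 -0.1 0"
}}

```text
time: 26.95
tcp_pos: [0.6185, -0.0208, 0.134]
tcp_rot: [0.004, 0.707, 0.707, 0.003]
ft_force: [1.5, 0.0, 0.2]
finger_gap: 0.854
grasp_force: 0.0
```

```bash
python3 look.py w17; python3 - <<'E'
from h import *
sticks(img('top'))
plan(0.49,0.27,0.1,24)
E
```

```text
t 26.95 gap 0.854 F [1.5 0.  0.2] q7 -0.22 pose [ 0.6185 -0.0208  0.134 ]
stick conf 0.92 [277. 334.] c [ 0.6146 -0.1214] rect [ 0.6145 -0.1223] [0.0206 0.0596] ztop 0.0518 axis 179.4 n 1799 col [162. 153. 138.]
stick conf 0.65 [277. 281.] c [ 0.6143 -0.0697] rect [ 0.6142 -0.0704] [0.0203 0.0594] ztop 0.0519 axis 179.8 n 2116 col [164. 154. 138.]
stick conf 0.65 [ 10. 375.] c [ 0.3657 -0.1886] rect [ 0.444  -0.1017] [0.0248 0.2818] ztop 0.0263 axis 44.7 n 402 col [10. 84. 78.]
stick conf 0.57 [277. 217.] c [ 0.6137 -0.0196] rect [ 0.6135 -0.0209] [0.0221 0.0595] ztop 0.0522 axis 179.4 n 2537 col [164. 155. 140.]
stick conf 0.33 [281. 190.] c [ 0.6165 -0.0176] rect [ 0.6156 -0.0607] [0.1511 0.2648] ztop 0.0320 axis 90.7 n 14251 col [131. 137. 127.]
dark px 120 of 2674 at [ 0.6046 -0.123   0.0517] n-offset mm 1.7 n [-0.01 -1.  ]
dark px 434 of 2740 at [ 0.6135 -0.0727  0.0517] n-offset mm 3.0 n [-0. -1.]
dark px 546 of 3320 at [ 0.6135 -0.0209  0.052 ] n-offset mm 1.3 n [-0.01 -1.  ]
dark px 880 of 48718 at [ 0.6865 -0.0101  0.0292] n-offset mm -70.1 n [-1.   -0.01]
stick conf 0.55 [373. 226.] c [ 0.4468 -0.3357] rect [ 0.447  -0.3359] [0.0208 0.0592] ztop 0.0288 axis 26.5 n 84 col [ 26.  57. 124.]
d [ 1.943 -0.83   0.175  0.733] yaw 90.0
```

Request:
{"name": "arm_command", "arguments": {
  "deltas": "0.5 0.88 -0.08 0 0; 0.5 0.88 -0.08 0 0; 0.5 0.88 -0.08 0 0; 0.5 0.88 -0.08 0 0"
}}

```text
time: 27.55
tcp_pos: [0.6007, 0.1175, 0.1258]
tcp_rot: [-0.002, 0.704, 0.71, 0.0]
ft_force: [0.2, 0.5, 0.8]
finger_gap: 0.499
grasp_force: 0.0
```

Request:
{"name": "arm_command", "arguments": {
  "deltas": "0.5 0.84 -0.08 0 0; 0.5 0.84 -0.08 0 0; 0.5 0.84 -0.08 0 0; 0.5 0.84 -0.08 0 0; 0.5 0.84 -0.08 0 0"
}}

```text
time: 28.05
tcp_pos: [0.5905, 0.2363, 0.1255]
tcp_rot: [-0.0, 0.707, 0.707, -0.001]
ft_force: [-0.2, -0.9, -0.7]
finger_gap: 0.5
grasp_force: 0.0
```

```bash
python3 look.py w18; python3 - <<'E'
from h import *
p=img('wrist'); o=white(p,sticks(p,0)); d=o[0][0]; u0,v0=map(int,d['xy'])
m=cv2.dilate(d['mask'].astype(np.uint8),np.ones((5,5)))>0; g=p['pixels'].max(2)
v,u=np.nonzero(m&(g<85)); print(len(u),np.c_[u,v][::max(1,len(u)//12)].tolist(),d['xy'])
for d,c,a in o[:1]: plan(c[0],c[1],.07,a)
t=img('top'); sticks(t)
for nm in ('tray_nose','rider_face'):
    for d in viewer.landmark_of(p,nm)[:2]: print(nm,d['confidence'],on_z(p,d['xy'],.03)[0].round(4))
E
```

```text
t 28.05 gap 0.5 F [-0.2 -0.9 -0.7] q7 -0.67 pose [0.5905 0.2363 0.1255]
stick conf 0.62 [ 68. 197.] c [0.4324 0.2476] rect [0.4317 0.2463] [0.0202 0.0599] ztop 0.0269 axis 115.6 n 2308 col [144. 137. 123.]
dark px 0 of 3063 at [0. 0. 0.] n-offset mm 497.0 n [-0.9  -0.43]
0 [] [70.3, 196.4]
d [ 0.084 -1.061  0.376 -0.282] yaw 89.8
stick conf 0.60 [338. 256.] c [ 0.3576 -0.2027] rect [ 0.3581 -0.2023] [0.0217 0.0573] ztop 0.0301 axis 134.3 n 79 col [  6. 114. 108.]
stick conf 0.54 [298. 183.] c [ 0.6128 -0.0732] rect [ 0.612  -0.0743] [0.0251 0.0581] ztop 0.0545 axis 178.6 n 86 col [122. 120. 110.]
stick conf 0.26 [292. 184.] c [ 0.6139 -0.057 ] rect [ 0.6154 -0.0764] [0.1526 0.2929] ztop 0.0327 axis 89.4 n 1158 col [86. 94. 90.]
```

Request:
{"name": "arm_command", "arguments": {
  "deltas": "0.5 0.07 -1 0 -0.28; 0.5 0.07 -1 0 -0.28; 0.5 0.07 -1 0.1 -0.28; 0.5 0.07 -1 0.25 -0.28; 0.5 0.07 -1 0.38 -0.28; 0.5 0.07 -1 0.38 -0.28; 0.5 0.07 -1 0.38 -0.28"
}}

```text
time: 29.15
tcp_pos: [0.4412, 0.2474, 0.0703]
tcp_rot: [-0.0, 0.536, 0.844, 0.0]
ft_force: [-0.2, -0.0, 0.3]
finger_gap: 0.498
grasp_force: 0.0
```

```bash
python3 look.py w19;python3 - <<'E'
from h import *
p=img('wrist'); o=white(p,sticks(p,0)); r=[x for x in o if abs(x[1]-[.43,.245]).max()<.03]
plan(0.43,.2455,.013,r[0][2])
E
```

```text
t 29.15 gap 0.498 F [-0.2 -0.   0.3] q7 -0.38 pose [0.4412 0.2474 0.0703]
stick conf 0.89 [265. 235.] c [0.4292 0.248 ] rect [0.4298 0.2455] [0.0223 0.0603] ztop 0.0269 axis 115.8 n 3613 col [167. 155. 140.]
dark px 0 of 4832 at [0. 0. 0.] n-offset mm 494.3 n [-0.9  -0.44]
d [ 0.02  -0.077  0.385 -0.006] yaw 115.2
```

Request:
{"name": "arm_command", "arguments": {
  "deltas": "0.5 0.02 -0.077 0.2 0; 0.5 0.02 -0.077 0.385 0; 0.5 0.02 -0.077 0.385 0; 0.5 0.02 -0.05 0.385 0; 0.5 0.02 -0.03 0.385 0; 0.5 0.02 -0.01 0.365 0; 0.5 0.02 0.01 0.345 0; 0.5 0.02 0.03 0.325 0; 0.5 0.02 0.05 0.305 0; 0.5 0.02 0.07 0.295 0; 0.5 0.02 0.07 0.295 0; 0.5 0.02 0.06 0.385 0"
}}

```text
time: 30.55
tcp_pos: [0.449, 0.2546, 0.0129]
tcp_rot: [0.001, 0.536, 0.844, 0.001]
ft_force: [0.0, 0.2, 0.8]
finger_gap: 0.502
grasp_force: 0.0
```

```bash
python3 look.py w20
```

```text
t 30.55 gap 0.502 F [0.  0.2 0.8] q7 -0.46 pose [0.449  0.2546 0.0129]
stick conf 0.95 [270. 291.] c [0.4434 0.2553] rect [0.4445 0.2523] [0.0225 0.0612] ztop 0.0269 axis 115.2 n 6553 col [169. 161. 143.]
dark px 609 of 9173 at [0.4338 0.2487 0.0205] n-offset mm 11.5 n [-0.91 -0.43]
```

Request:
{"name": "arm_command", "arguments": {
  "deltas": "0.5 0 0.01 0 0; 0.5 0 0.03 -0.02 0; 0.5 0 0.05 -0.04 0; 0.5 0 0.07 -0.06 0; 0.5 0 0.09 -0.08 0; 0.5 0 0.11 -0.09 0; 0.5 0 0.11 -0.09 0; 0.5 0 0.09 -0.32 0; 0.5 0 0.09 -0.32 0"
}}

```text
time: 31.55
tcp_pos: [0.4614, 0.261, 0.0631]
tcp_rot: [0.001, 0.536, 0.844, 0.002]
ft_force: [0.6, 1.1, 0.3]
finger_gap: 0.5
grasp_force: 0.0
```

```bash
python3 look.py w21
```

```text
t 31.55 gap 0.5 F [0.6 1.1 0.3] q7 -0.41 pose [0.4614 0.261  0.0631]
stick conf 0.96 [276. 243.] c [0.4578 0.2617] rect [0.459  0.2591] [0.0219 0.0604] ztop 0.0270 axis 115.7 n 3760 col [163. 151. 135.]
dark px 868 of 5154 at [0.4586 0.2597 0.0268] n-offset mm 0.1 n [-0.9  -0.43]
```

Request:
{"name": "arm_command", "arguments": {
  "deltas": "0.85 0 -0.02 0 1; 0.85 0 -0.02 0 1; 0.85 0 -0.02 0 1; 0.85 0 -0.02 0 1; 0.85 0 -0.02 0 1; 0.85 0 -0.02 0 1; 0.85 0 -0.02 0 1; 0.85 0 -0.02 0 1; 0.85 0 -0.02 0 1; 0.85 0 -0.02 0 1; 0.85 0 -0.02 0 1; 0.85 0 -0.02 0 1"
}}

```text
time: 32.85
tcp_pos: [0.4569, 0.258, 0.0591]
tcp_rot: [0.0, 0.976, 0.218, -0.001]
ft_force: [-0.4, 0.2, 0.0]
finger_gap: 0.847
grasp_force: 0.0
```

```bash
python3 - <<'E'
from h import *
print(env.get_state()['q'][6]); plan(0.4588,0.2592,0.009,25.4)
E
```

```text
-1.8804019526346951
d [ 0.015 -0.002  0.334 -0.003] yaw 25.1
```

Request:
{"name": "arm_command", "arguments": {
  "deltas": "0.85 0.015 0 0.2 0; 0.85 0.015 0 0.315 0; 0.85 0.015 0 0.334 0; 0.85 0.015 0 0.334 0; 0.6 0.015 0 0.334 0; 0.6 0.015 0 0.334 0; 0.6 0.015 0 0.334 0; 0.6 0.015 0 0.334 0; 0.6 0.015 0 0.2 0; 0.6 0.015 0 -0.1 0; 0.6 0.015 0 -0.35 0; 0.6 0.015 0 -0.35 0"
}}

```text
time: 34.05
tcp_pos: [0.4621, 0.2611, 0.118]
tcp_rot: [-0.001, 0.976, 0.218, 0.004]
ft_force: [0.1, -0.2, -0.7]
finger_gap: 0.692
grasp_force: 64.7
```

```bash
python3 look.py w22; python3 - <<'E'
from h import *
plan(0.6147,0.0285,0.035,90)
E
```

```text
t 34.05 gap 0.692 F [ 0.1 -0.2 -0.7] q7 -1.84 pose [0.4621 0.2611 0.118 ]
stick conf 0.66 [281. 295.] c [0.4637 0.2626] rect [0.4631 0.2622] [0.0211 0.0592] ztop 0.1340 axis 115.5 n 6629 col [139. 131. 118.]
dark px 1579 of 8859 at [0.4612 0.2611 0.1338] n-offset mm 2.9 n [-0.9  -0.43]
d [ 0.279  1.832  0.523 -0.72 ] yaw 25.2
```

Request:
{"name": "arm_command", "arguments": {
  "deltas": "0.6 0.14 1 0 -0.72; 0.6 0.14 1 0 -0.72; 0.6 0.14 1 0 -0.72; 0.6 0.14 1 0 -0.72; 0.6 0.14 1 0 -0.72; 0.6 0.14 1 0 -0.72; 0.6 0.14 1 0 -0.72; 0.6 0.14 1 0 -0.72; 0.6 0.14 1 0 -0.72; 0.6 0.14 1 0 -0.72"
}}

```text
time: 35.15
tcp_pos: [0.5416, 0.1323, 0.1115]
tcp_rot: [-0.001, 0.709, 0.706, -0.001]
ft_force: [-0.1, 0.6, -0.8]
finger_gap: 0.692
grasp_force: 64.7
```

```bash
python3 - <<'E'
from h import *
s=env.get_state(); print(s['finger_gap'],s['grasp_force']); plan(0.6147,0.0285,0.035,90)
p=img('wrist'); o=sticks(p); dark(p,white(p,o))
E
```

```text
0.6922947684706673 64.66294433328997
d [-0.69   0.49   0.51  -0.003] yaw 89.8
stick conf 0.78 [282. 295.] c [0.5409 0.1353] rect [0.541  0.1342] [0.0203 0.0591] ztop 0.1274 axis 179.6 n 6634 col [145. 137. 123.]
stick conf 0.64 [411. 404.] c [ 0.6373 -0.0136] rect [0.6068 0.0647] [0.0131 0.1879] ztop 0.0514 axis 113.1 n 223 col [138. 130. 117.]
dark px 1507 of 8953 at [0.5409 0.1324 0.1273] n-offset mm 2.8 n [-0.01 -1.  ]
```

Request:
{"name": "arm_command", "arguments": {
  "deltas": "0.6 -0.4 0.3 0 0; 0.6 -0.69 0.49 0.1 0; 0.6 -0.69 0.49 0.2 0; 0.6 -0.69 0.49 0.35 0; 0.6 -0.69 0.49 0.46 0; 0.6 -0.69 0.49 0.51 0; 0.6 -0.69 0.49 0.51 0; 0.85 -0.69 0.49 0.51 0; 0.85 -0.69 0.49 0.51 0; 0.85 -0.69 0.49 0.45 0; 0.85 -0.69 0.49 0.2 0; 0.85 -0.69 0.49 -0.2 0"
}}

```text
time: 36.45
tcp_pos: [0.614, 0.0289, 0.1321]
tcp_rot: [-0.002, 0.707, 0.707, -0.001]
ft_force: [0.6, 0.2, 0.3]
finger_gap: 0.846
grasp_force: 0.0
```

Request:
{"name": "arm_command", "arguments": {
  "deltas": "0.6 -0.4 0 -0.1 0; 0.6 -0.4 0 -0.1 0; 0.6 -0.4 0 -0.1 0; 0.6 -0.4 0 -0.1 0"
}}

```text
time: 36.85
tcp_pos: [0.6154, -0.0307, 0.1476]
tcp_rot: [-0.0, 0.707, 0.707, 0.0]
ft_force: [-0.2, 0.8, -0.7]
finger_gap: 0.599
grasp_force: 0.0
```

```bash
python3 look.py w23; python3 - <<'E'
from h import *
t=img('top'); sticks(t); s=img('scene'); sticks(s)
E
```

```text
t 36.85 gap 0.599 F [-0.2  0.8 -0.7] q7 -0.17 pose [ 0.6154 -0.0307  0.1476]
stick conf 0.95 [ 28. 365.] c [ 0.3619 -0.1973] rect [ 0.4585 -0.1224] [0.0536 0.278 ] ztop 0.0265 axis 44.1 n 1024 col [10. 88. 81.]
stick conf 0.89 [284. 313.] c [ 0.6148 -0.1204] rect [ 0.6148 -0.1212] [0.0207 0.0594] ztop 0.0519 axis 179.7 n 1688 col [166. 157. 142.]
stick conf 0.81 [282. 258.] c [ 0.6144 -0.0686] rect [ 0.6143 -0.0689] [0.0198 0.0594] ztop 0.0519 axis 179.9 n 1941 col [167. 157. 142.]
stick conf 0.60 [286. 196.] c [ 0.6136 -0.0188] rect [ 0.6136 -0.0201] [0.0222 0.0591] ztop 0.0523 axis 179.3 n 2374 col [168. 159. 143.]
stick conf 0.59 [282. 125.] c [0.6146 0.0312] rect [0.6146 0.0308] [0.0228 0.0594] ztop 0.0522 axis 0.3 n 2957 col [207. 195. 176.]
dark px 143 of 2290 at [ 0.6067 -0.1212  0.0518] n-offset mm 0.9 n [-0.01 -1.  ]
dark px 440 of 2408 at [ 0.6146 -0.0716  0.0517] n-offset mm 3.0 n [-0. -1.]
dark px 497 of 2949 at [ 0.614  -0.0202  0.052 ] n-offset mm 1.4 n [-0.01 -1.  ]
dark px 663 of 3759 at [0.6147 0.0307 0.052 ] n-offset mm -0.4 n [-0.01  1.  ]
stick conf 0.68 [270. 185
[... 348 characters left out ...]
2.7 n 140 col [46. 98. 93.]
stick conf 0.75 [293. 255.] c [ 0.6161 -0.0755] rect [ 0.6154 -0.0759] [0.0224 0.0613] ztop 0.0520 axis 0.1 n 155 col [161. 154. 146.]
stick conf 0.69 [282. 268.] c [ 0.6166 -0.1269] rect [ 0.6155 -0.127 ] [0.0237 0.0615] ztop 0.0528 axis 179.2 n 155 col [164. 156. 149.]
stick conf 0.59 [323. 235.] c [0.6281 0.0253] rect [0.6365 0.0096] [0.0512 0.0859] ztop 0.0524 axis 3.0 n 87 col [162. 156. 148.]
stick conf 0.54 [176. 291.] c [ 0.4509 -0.341 ] rect [ 0.4492 -0.3408] [0.0227 0.0604] ztop 0.0274 axis 26.6 n 172 col [ 40.  66. 123.]
stick conf 0.50 [307. 244.] c [ 0.6147 -0.0241] rect [ 0.6152 -0.0239] [0.0213 0.0632] ztop 0.0522 axis 0.2 n 150 col [162. 154. 146.]
```

View pics/w23.png

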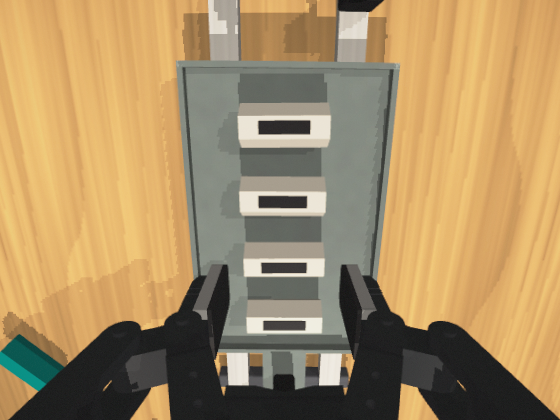

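```bash
python3 - <<'E'
from h import *
np.set_printoptions(precision=4,suppress=True)
p=img('top'); A=on_z(p,[(204.6,172.6),(342.1,171.6),(203.9,196.8),(342.5,195.8)],.016); print(A)
for i in(0,2):
    d=A[i]-A[i+1]; print('track deg',np.degrees(np.arctan2(d[1],d[0])))
w=img('wrist'); B=on_z(w,[(178,62),(399,66),(193,235),(381,235)],.033); print(B)
for d in viewer.landmark_of(w,'rider_face')[:1]: print(d,on_z(w,d['xy'],.03))
plan(0.6137,-0.2063,0.1,90)
E
```

```text
[[ 0.6636  0.2674  0.016 ]
 [ 0.656  -0.2305  0.016 ]
 [ 0.5739  0.2688  0.016 ]
 [ 0.5664 -0.2276  0.016 ]]
track deg 89.1162413767699
track deg 89.13858104304137
[[ 0.5439  0.0723  0.033 ]
 [ 0.6918  0.0699  0.033 ]
 [ 0.5438 -0.053   0.033 ]
 [ 0.6904 -0.0529  0.033 ]]
{'xy': [356.9, 6.0], 'confidence': 0.79} [[0.6618 0.1065 0.03  ]]
d [-1.171 -0.013  0.316  0.   ] yaw 90.0
```

Request:
{"name": "arm_command", "arguments": {
  "deltas": "0.45 -0.9 -0.013 0.1 0; 0.45 -0.9 -0.013 0.1 0; 0.45 -0.9 -0.013 0.1 0; 0.45 -0.9 -0.013 0.1 0"
}}

```text
time: 37.7
tcp_pos: [0.6121, -0.1737, 0.1314]
tcp_rot: [0.0, 0.71, 0.704, -0.002]
ft_force: [0.1, 0.1, 0.1]
finger_gap: 0.448
grasp_force: 0.0
```

Request:
{"name": "arm_command", "arguments": {
  "deltas": "0.45 -0.27 0 0.2 0; 0.45 -0.27 0 0.2 0; 0.45 -0.27 0 0.2 0; 0.45 -0.27 0 0.2 0"
}}

```text
time: 38.1
tcp_pos: [0.6142, -0.2053, 0.103]
tcp_rot: [-0.0, 0.707, 0.707, 0.0]
ft_force: [0.2, 0.5, 0.8]
finger_gap: 0.452
grasp_force: 0.0
```

```bash
python3 - <<'E'
from h import *
print(pose())
p=img('wrist','w24.png'); g=p['pixels']; K=cloud(p); m=(g.max(2)<45)&(K[...,2]>.058)&(K[...,2]<.07)&(K[...,1]>-.24)&(K[...,1]<-.17)&(abs(K[...,0]-.614)<.03)
r=cv2.minAreaRect(K[m][:,:2].astype(np.float32)); print('knob',r,m.sum(),K[m][:,2].max()); plan(*r[0],.044,90)
for d in viewer.landmark_of(p,'tray_knob')[:1]: print(d,on_z(p,d['xy'],.052))
E
```

```text
(array([ 0.61415007, -0.20525315,  0.1029723 ]), np.float64(1.5714449418249292))
knob ((0.6141940951347351, -0.20600323379039764), (0.019057318568229675, 0.017815647646784782), 2.6501963138580322) 418 0.06691785389374492
d [-0.007 -0.001  0.395  0.001] yaw 90.1
{'xy': [284.4, 244.9], 'confidence': 0.69} [[ 0.61366629 -0.20678247  0.052     ]]
```

Descend on the knob and grip it.

Request:
{"name": "arm_command", "arguments": {
  "deltas": "0.45 -0.008 -0.002 0.2 0; 0.45 -0.008 -0.002 0.35 0; 0.45 -0.008 -0.002 0.395 0; 0.45 -0.008 -0.002 0.395 0; 0.15 -0.008 -0.002 0.395 0; 0.15 -0.008 -0.002 0.395 0; 0.15 -0.008 -0.002 0.395 0; 0.15 -0.008 -0.002 0.395 0; 0.15 -0.008 -0.002 0.395 0"
}}

```text
time: 39.1
tcp_pos: [0.6149, -0.2077, 0.045]
tcp_rot: [0.001, 0.707, 0.707, 0.001]
ft_force: [3.4, 1.2, 6.4]
finger_gap: 0.225
grasp_force: 60.7
```

Request:
{"name": "arm_command", "arguments": {
  "deltas": "0.15 0.06 0 0 0; 0.15 0.12 0.001 0 0; 0.15 0.18 0.002 0 0; 0.15 0.24 0.002 0 0; 0.15 0.3 0.003 0 0; 0.15 0.333 0.003 0 0; 0.15 0.333 0.003 0 0; 0.15 0.333 0.003 0 0"
}}

```text
time: 39.9
tcp_pos: [0.6154, -0.1577, 0.045]
tcp_rot: [0.001, 0.707, 0.707, 0.001]
ft_force: [4.3, 1.2, 6.1]
finger_gap: 0.224
grasp_force: 60.9
```

```bash
cat > gap.py <<'E'
from h import *
s=env.get_state(); print(s['time'],pose()[0].round(4),np.round(s['ft_force'],1),s['finger_gap'],s['grasp_force'])
for n in('scene','wrist'):
    p=img(n); w={}
    for nm in('tray_nose','rider_face','tray_knob','tray_in'):
        for d in viewer.landmark_of(p,nm)[:2]: print(n,nm,d['confidence'],on_z(p,d['xy'],{'tray_knob':.052,'tray_in':.025}.get(nm,.03))[0].round(4))
E
python3 gap.py
```

```text
39.9 [ 0.6154 -0.1577  0.045 ] [4.3 1.2 6.1] 0.22388397974811602 60.869473814964294
scene tray_nose 0.77 [0.6622 0.1158 0.03  ]
scene rider_face 0.4 [0.6568 0.1265 0.03  ]
scene tray_knob 0.68 [ 0.6152 -0.1617  0.052 ]
scene tray_in 0.81 [ 0.6239 -0.0052  0.025 ]
wrist tray_knob 0.87 [ 0.6144 -0.1576  0.052 ]
```

Request:
{"name": "arm_command", "arguments": {
  "deltas": "0.15 0.02 0.002 0 0; 0.15 0.04 0.004 0 0; 0.15 0.055 0.004 0 0; 0.15 0.055 0.004 0 0"
}}

```text
time: 40.8
tcp_pos: [0.6156, -0.15, 0.045]
tcp_rot: [0.001, 0.707, 0.707, 0.001]
ft_force: [1.6, -0.2, 8.0]
finger_gap: 0.224
grasp_force: 61.1
```

Request:
{"name": "arm_command", "arguments": {
  "deltas": "0.15 0.02 0 0 0; 0.15 0.04 0.001 0 0; 0.15 0.04 0.001 0 0; 0.15 0.04 0.001 0 0"
}}

```text
time: 41.2
tcp_pos: [0.6157, -0.144, 0.045]
tcp_rot: [0.001, 0.707, 0.707, 0.001]
ft_force: [1.9, 1.5, 8.6]
finger_gap: 0.227
grasp_force: 61.2
```

Request:
{"name": "arm_command", "arguments": {
  "deltas": "0.15 0.02 0 0 0; 0.15 0.04 0.001 0 0; 0.15 0.04 0.001 0 0; 0.15 0.04 0.001 0 0"
}}

```text
time: 41.6
tcp_pos: [0.6157, -0.138, 0.045]
tcp_rot: [0.001, 0.707, 0.707, 0.0]
ft_force: [0.8, 0.6, 9.1]
finger_gap: 0.223
grasp_force: 61.2
```

Request:
{"name": "arm_command", "arguments": {
  "deltas": "0.15 0.02 0 0 0; 0.15 0.04 0.001 0 0; 0.15 0.04 0.001 0 0; 0.15 0.04 0.001 0 0"
}}

```text
time: 42.0
tcp_pos: [0.6158, -0.132, 0.045]
tcp_rot: [0.001, 0.707, 0.707, 0.0]
ft_force: [-0.8, 0.1, 10.1]
finger_gap: 0.224
grasp_force: 61.3
```

Request:
{"name": "arm_command", "arguments": {
  "deltas": "0.15 0.02 0 -0.002 0; 0.15 0.04 0 -0.003 0; 0.15 0.04 0 -0.003 0; 0.15 0.04 0 -0.003 0"
}}

```text
time: 42.4
tcp_pos: [0.6158, -0.1257, 0.045]
tcp_rot: [0.001, 0.707, 0.707, 0.001]
ft_force: [3.4, 0.9, 6.5]
finger_gap: 0.225
grasp_force: 60.9
```

Request:
{"name": "arm_command", "arguments": {
  "deltas": "0.15 0.02 0.001 0 0; 0.15 0.04 0.001 0 0; 0.15 0.04 0.001 0 0; 0.15 0.04 0.001 0 0"
}}

```text
time: 42.8
tcp_pos: [0.6159, -0.1214, 0.045]
tcp_rot: [0.002, 0.708, 0.706, -0.0]
ft_force: [2.0, -5.1, 6.5]
finger_gap: 0.226
grasp_force: 60.9
```

Request:
{"name": "arm_command", "arguments": {
  "deltas": "0.15 0 0 0 0; 0.15 0 0 0 0; 0.15 0 0 0 0; 0.15 0 0 0 0; 0.15 0 0 0 0; 0.15 0 0 0 0"
}}

```text
time: 43.4
tcp_pos: [0.6158, -0.1214, 0.045]
tcp_rot: [0.001, 0.708, 0.706, -0.0]
ft_force: [1.3, -4.6, 7.1]
finger_gap: 0.225
grasp_force: 60.9
```

Request:
{"name": "arm_command", "arguments": {
  "deltas": "0.15 -0.05 0 0 0; 0.15 -0.1 0 0 0; 0.15 -0.15 0 0 0; 0.15 -0.2 -0.001 0 0; 0.15 -0.23 -0.001 0 0; 0.15 -0.23 -0.001 0 0; 0.15 -0.23 -0.001 0 0; 0.15 -0.23 -0.001 0 0"
}}

```text
time: 44.2
tcp_pos: [0.6155, -0.1548, 0.045]
tcp_rot: [0.001, 0.708, 0.707, 0.0]
ft_force: [0.5, -1.2, 7.7]
finger_gap: 0.227
grasp_force: 61.1
```

```bash
python3 gap.py
```

```text
44.2 [ 0.6155 -0.1548  0.045 ] [ 0.5 -1.2  7.7] 0.22669591947144016 61.117515563964844
scene tray_nose 0.62 [0.6584 0.1303 0.03  ]
scene tray_nose 0.45 [ 0.6235 -0.0055  0.03  ]
scene rider_face 0.45 [0.6513 0.1533 0.03  ]
scene tray_knob 0.63 [ 0.6245 -0.1488  0.052 ]
scene tray_in 0.66 [0.6163 0.001  0.025 ]
wrist tray_knob 0.59 [ 0.6141 -0.1554  0.052 ]
wrist tray_in 0.64 [ 0.6132 -0.175   0.025 ]
```

Backed off 33 mm. Release, lift, and look.

Request:
{"name": "arm_command", "arguments": {
  "deltas": "0.15 0 0 0 0; 0.5 0 0 0 0; 0.5 0 0 0 0; 0.5 0 0 0 0; 0.5 0 0 -0.2 0; 0.5 0 0 -0.5 0; 0.5 0 0 -0.8 0; 0.5 0.3 0 -0.95 0; 0.5 0.7 0 -0.95 0; 0.5 1 0 -0.95 0; 0.5 1 0 -0.95 0; 0.5 1 0 -0.95 0"
}}

```text
time: 45.9
tcp_pos: [0.6145, -0.0016, 0.1862]
tcp_rot: [-0.0, 0.706, 0.708, -0.0]
ft_force: [-0.0, -0.7, 0.2]
finger_gap: 0.498
grasp_force: 0.0
```

```bash
python3 look.py w25; python3 - <<'E'
from h import *
p=img('wrist'); K=cloud(p); g=p['pixels']
m=(g.max(2)<60)&(K[...,2]>.046)&(K[...,2]<.056)&(K[...,1]>.08)&(K[...,1]<.25)&(K[...,0]>.62)
n,l,st,ce=cv2.connectedComponentsWithStats(m.astype(np.uint8)); k=1+st[1:,4].argmax(); print('clip top',cv2.minAreaRect(K[l==k][:,:2].astype(np.float32)),st[k,4],K[l==k].min(0),K[l==k].max(0))
m=(abs(K[...,2]-.033)<.003)&(abs(K[...,0]-.615)<.06)&(K[...,1]>.08)&(K[...,1]<.14); print('front lip y',np.percentile(K[m][:,1],[50,95,99.5]),m.sum())
E
```

```text
t 45.9 gap 0.498 F [-0.  -0.7  0.2] q7 -0.2 pose [ 0.6145 -0.0016  0.1862]
stick conf 0.96 [285. 156.] c [0.614  0.0333] rect [0.6141 0.0326] [0.022  0.0594] ztop 0.0523 axis 179.6 n 1990 col [176. 168. 151.]
stick conf 0.83 [284. 212.] c [ 0.6147 -0.0173] rect [ 0.6146 -0.0184] [0.0225 0.06  ] ztop 0.0522 axis 179.9 n 1695 col [162. 152. 137.]
stick conf 0.79 [310.  55.] c [0.6316 0.1078] rect [0.6317 0.108 ] [0.0225 0.06  ] ztop 0.0523 axis 0.8 n 2574 col [204. 192. 172.]
stick conf 0.73 [286. 264.] c [ 0.615  -0.0676] rect [ 0.6152 -0.0682] [0.0197 0.0591] ztop 0.0519 axis 0.1 n 1414 col [162. 153. 138.]
stick conf 0.57 [ 54. 358.] c [ 0.3564 -0.1956] rect [ 0.3559 -0.1966] [0.0213 0.0457] ztop 0.0265 axis 133.3 n 691 col [10. 87. 80.]
dark px 420 of 2502 at [0.6136 0.0328 0.052 ] n-offset mm 0.6 n [-0.01 -1.  ]
dark px 358 of 2151 at [ 0.6146 -0.0184  0.0519] n-offset mm 1.0 n [-0. -1.]
dark px 537 of 3190 at [0.6319 0.1082 0.0519] n-offset mm 0.4 n [-0.01  1.  ]
dark px 296 of 1871 at [ 0.6149 -0.0706  0.0517] n-offset mm -3.0 n [-0.  1.]
clip top ((0.6340554356575012, 0.10805412381887436), (0.02721334435045719, 0.008193430490791798), 0.7147185802459717) 481 [0.62041315 0.1038318  0.04973841] [0.64769562 0.11213616 0.05407367]
front lip y [0.12391569 0.12549971 0.12580682] 653
```

View pics/w25.png

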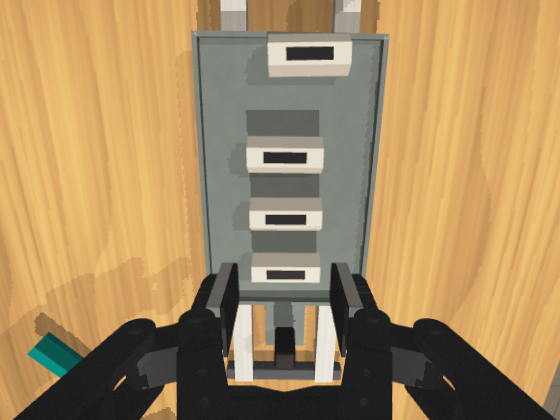

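```bash
python3 - <<'E'
from h import *
for n in('top','scene'):
    p=img(n); g=p['pixels'].max(2); v,u=np.nonzero(g<45); W=on_z(p,np.c_[u,v],.052); k=(abs(W[:,0]-.66)<.03)&(abs(W[:,1]-.17)<.06)
    if k.sum(): print(n,k.sum(),np.percentile(W[k],[3,50,97],axis=0).round(4))
    for nm in('rider_face','tray_nose'):
        for d in viewer.landmark_of(p,nm)[:2]: print(nm,d['confidence'],on_z(p,d['xy'],.03)[0].round(4))
E
```

```text
top 31 [[0.6459 0.1566 0.052 ]
 [0.657  0.1637 0.052 ]
 [0.668  0.1708 0.052 ]]
rider_face 0.52 [0.6577 0.1645 0.03  ]
scene 112 [[0.6341 0.1343 0.052 ]
 [0.6677 0.1532 0.052 ]
 [0.6833 0.2217 0.052 ]]
rider_face 0.62 [ 0.6152 -0.      0.03  ]
rider_face 0.61 [0.6551 0.1534 0.03  ]
tray_nose 0.88 [0.6633 0.1287 0.03  ]
```

```bash
python3 - <<'E'
from workcell import env
print(env.job_done())
E
```

```text
the job is handed in; nothing more can be done
None
```

I handed the job in at about 46 s, but the hand-in call returned no verdict: all four white sticks lie in the tray with their marks up, the tight spot was pressed about 2–3 mm (about 5 N) without forcing it, and the tray was released about 3 cm back from the clip; one stick was later knocked against the front lip but still lies flat, mark up and inside the limits.

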